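# Set up the specimen for a scaled photograph

## Robot

A 6-joint arm with a two-finger parallel gripper is mounted at the origin on the work surface. World frame = base frame: x ahead of the robot, y to its left, z up, the work surface at z = 0. Lengths are in m, angles in rad, forces in N, time in s.
With the tool pointing down it reaches from about 0.25 to 0.775 m from the base axis. Payload 4 kg.
Tool frame: the origin (TCP) lies midway between the tips of the shut fingers; the grasp point (between the pads) lies 19 mm behind it; z points along the fingers, y is the line along which they close (so a half turn about z gives the same grasp; the last joint's range is limited). The gripper opens to 94 mm and grips with 3 to 60 N. Pads are 16 mm wide; open, the fingers measure 119 mm over their backs; the gripper's body (75 mm by 177 mm) begins 78 mm behind the grasp point.
Start: joints at [-1.284, 0.087, 1.371, -0, 1.684, -0.103], TCP at [0.209, -0.509, 0.206] pointing down, gripper open.
Joint ranges: [-3.1, 3.1], [-0.76, 2.03], [0.27, 2.55], [-1.08, 4.22], [0.17, 2.65], [-2.57, 2.57]. Speed limits (rad/s): [2.79, 2.79, 3.14, 3.14, 3.14, 3.14].

## Interface

Orientations are given as [roll, pitch, yaw] about the fixed x, y, z axes, in that order (R = Rz(yaw) Ry(pitch) Rx(roll)).
In Python, from bench import robot gives the robot as it stands. The module is installed in compiled form; this text tells all that it offers.
- The arm moves only by the tool arm_command, never from a script. Its argument "targets" is a list of rows, each a list of 4 numbers: the shift along the world's x, y, z as a fraction of full scale, then the turn about the world's z as a fraction of full scale. A call has 1 to 8 rows; each row is the pose to reach, as a shift and turn from the pose commanded when the call began; what a row does not reach only later rows make up. Full scale, the value 1, is 0.5 m for a shift and 120 degrees for a turn. A row lasts 1/12 s, in which the tool goes at most 41.7 mm and 7.16 degrees, less where a joint would pass 70% of its speed; a pose out of reach is approached as far as the arm can. A call with a number of a shift or a turn outside -1 to 1 is refused whole. A call with a gripper value outside its range is refused whole. "claw" is the closure, from 0 (fully open) to 1 (shut), set as the call begins (left out, the last holds). The fingers move at their own pace and stop on an object; the grip force is fixed at half the most. Time passes only in rows, so rows that repeat a pose let the fingers close. It gives the time, the measured TCP pose, the force, the opening and the grip force at its end, in the units of the state.
- robot.get_obs(): the state, without advancing time (a new reading comes with each control period).
- robot.snapshot(name): name is "scene" or "top" or "wrist"; returns the picture (420x560x3 uint8, red, green, blue); there is no depth.
- robot.camera_info(name): a dict with "vfov" (degrees; the focal length in pixels is half the picture's height over the tangent of half this angle, whatever the lens; pixels are square), "cx", "cy" (the principal point, pixels), "k1" (the pictures are not rectified: a ray, as slopes to the right and down, at radius r is drawn at 1 + k1 r^2 times it, then the intrinsics apply), "extrinsics" (4x4, takes a point from camera to world coordinates); the wrist camera has in their place "T_tool_cam" (4x4, takes a point from camera to tool coordinates, whose origin is the TCP and whose axes are the flange's). Camera axes: x right, y up, looking along -z (the intrinsics and any distortion apply to the point x, -y, -z); pixel columns grow to the right and rows downward; lengths in m; the calibration is good to about 2 mm. A picture is of the moment at which its call begins: read the wrist's pose just before it. camera_info takes no time and is no camera call.
- robot.close_job(): hands the job in; it is judged then, once.
The state is a dict: "time": time; "joint_positions": joint angles; "qvel": joint speeds; "joint_torque": joint torques, N m; "tool_pos": TCP position; "ee_rot": TCP orientation; "wrist_force": force on the tool from outside, world axes, zero at the start; "wrist_torque": the same for the moment, N m; "width": finger opening in m; "finger_force": force on a finger pad.
Only numpy, scipy, OpenCV 4.12 (cv2) and the standard library are available. Lean on these libraries where they do the work, as an engineer would, in place of code of your own. Each camera call takes 0.05 s, during which the arm holds its last target. There are 200 camera calls.

## Task

Clear the imaging baseboard for the photograph: put every highlighter pen in the deep square tub and every specimen jar in the low rectangular tray. Then lay the straightedge flat on the board, flush against the free (unclamped) long edge of the resin block so that it covers the whole of that edge, and let go of it; after that turn the lamp selector to three dots. Leave the dish, the tape, the timer and the bottle where they are.

Things in the scene. Friction and masses are not known exactly. Their poses are not given: they have to be found in the camera images.
- baseboard: Fixed grey board 280 x 340 x 8 mm (x, y, z); origin: centre of its underside, z up. A tan resin block 60 x 130 x 16 mm stands fixed on it, centred 90 mm along board +x, long edges along board y. Two dark steel clamps (tops 36 mm above the board's underside; screws 10 mm higher) hold its far (+x) long edge; the other long edge, towards the robot, is free.
- block_edge (a point): Middle of the free long edge of the resin block, at the bottom, on the board's top face. Axes as the baseboard's: y runs along the edge (130 mm, +-65), x points into the block, z up; the free face is the vertical plane x = 0, 16 mm high.
- straightedge: Loose aluminium bar 190 x 30 x 12 mm (x, y, z) with scale ticks on both long sides; a black grip rib 60 x 12 mm (x, y) on its middle rises from 12 to 50 mm above the underside. About 0.25 kg. Origin: centre of the underside, x along the bar, z up. The two long faces are alike, 15 mm from the origin. Starts flat on the bench on one side of the baseboard.
- jar_tray: Fixed low rectangular grey tray for the specimen jars, 150 x 110 x 20 mm (x, y, z) outside, open on top, walls and floor 4 mm thick; origin at the centre of its underside. It and the pen tub change sides from start to start.
- pen_tub: Fixed deep square grey tub for the pens, 130 x 130 x 50 mm outside, open on top, walls and floor 4 mm thick; origin at the centre of its underside.
- control_box: Fixed white lamp control box, 110 x 110 x 50 mm; origin at the centre of its underside, x away from the robot, z up. The black selector knob is on its top at the centre. It and the straightedge change sides from start to start.
- selector (a joint): Knob angle, rad, growing clockwise seen from above. Marked positions at 0, 0.6, 1.2, 1.8, shown on the box top by ticks with one, two, three, four dots; it stays where it is left (friction about 0.03 Nm). Stops at -0.15 and 1.95. Starts between one and two dots. In the control box's frame the pointer end (white line) of the knob's grip bar points at yaw 0.9 - angle from box x.
- selector_grip (a point): Point on the knob's axis inside its grip bar. The bar is 42 mm long, 12 wide, 24 tall, on a disc 46 mm across and 10 mm high; the point is 13 mm above the disc's top, 11 mm below the bar's top, 75 mm above the bench. The point turns with the knob; its x axis runs along the bar to the pointer end.
- jar0: Loose square glass specimen jar, body 38 x 38 x 26 mm with a round white cap 34 mm across and 10 mm high on it (36 mm in all), about 60 g; origin at the centre of its underside, x and y square to its sides. Starts standing on the baseboard; it may be absent (None) in a run.
- jar1: Loose square glass specimen jar, body 38 x 38 x 26 mm with a round white cap 34 mm across and 10 mm high on it (36 mm in all), about 60 g; origin at the centre of its underside, x and y square to its sides. Starts standing on the baseboard; it may be absent (None) in a run.
- jar2: Loose square glass specimen jar, body 38 x 38 x 26 mm with a round white cap 34 mm across and 10 mm high on it (36 mm in all), about 60 g; origin at the centre of its underside, x and y square to its sides. Starts standing on the baseboard; it may be absent (None) in a run.
- pen0: Loose flat white highlighter pen with a grey cap end, 90 x 20 x 12 mm (x, y, z; a small clip 2 mm higher), 20 g; origin at the centre of its underside, x along the pen. Starts lying on the baseboard; it may be absent (None) in a run.
- pen1: Loose flat white highlighter pen with a grey cap end, 90 x 20 x 12 mm (x, y, z; a small clip 2 mm higher), 20 g; origin at the centre of its underside, x along the pen. Starts lying on the baseboard; it may be absent (None) in a run.
- pen2: Loose flat white highlighter pen with a grey cap end, 90 x 20 x 12 mm (x, y, z; a small clip 2 mm higher), 20 g; origin at the centre of its underside, x along the pen. Starts lying on the baseboard; it may be absent (None) in a run.
- dish: Bystander, loose, to be left alone: small round glass dish, 53 mm across, 14 mm high, on the baseboard's rear corner; origin at the centre of its underside.
- tape: Bystander, loose, to be left alone: roll of tape lying flat, 64 mm across, 19 mm high; origin at the centre of its underside.
- timer: Bystander, loose, to be left alone: kitchen-style lab timer, 55 x 65 x 16 mm, on the bench; origin at the centre of its underside.
- bottle: Bystander, loose, to be left alone: white plastic bottle, 60 mm across, 140 mm tall, behind the baseboard; origin at the centre of its underside.

How it is judged:
By the outcome, as a careful person would: the job done as asked, in the order asked, and still so for the second after the job is handed in, with the robot touching nothing.
Of jar0, jar1, jar2, pen0, pen1, pen2 only 5 to 6 are there at a start; the rules pass over those that are not, and their reading is None.
At some moment in a run one of straightedge, jar0, jar1, jar2, pen0, pen1, pen2 may be knocked a few centimetres aside while the robot is not near it.
Once in a run the grip may slacken for a moment while it holds something.
It also fails if it takes over 210 s, if anything falls off the work surface, if the arm or the gripper's body presses on something with over 40 N, if the wrist force passes 120 N, or if a joint passes its speed limit or range.

## Working session

There is one attempt and no reset: what is moved stays moved. The work goes in short steps, Python scripts to look and compute and a tool call to move; the robot and the scene stay as the last step left them, time stands still between calls to the robot, and variables do not carry over. Pictures are saved under pics/ and viewed, at most 14 in all, crops included, and the job is handed in when it is done.

Besides the shell and the picture viewer there is one more tool, called after "Call:" by a JSON object that holds its "fn" and its "kwargs", one argument or row to a line. arm_command: Moves the arm, as the interface text tells. Shift numbers are shares of 0.5 m and turn numbers shares of 120 degrees, none past 1 either way. Its arguments: {"type":"object","properties":{"targets":{"type":"array"},"claw":{"type":"number"}},"required":["targets"]}

```bash
mkdir -p pics; cat > h.py <<'E'
import numpy as np, cv2
from bench import robot
from scipy.spatial.transform import Rotation as R
def cam(name, obs=None):
    i=robot.camera_info(name)
    if 'extrinsics' in i: T=np.array(i['extrinsics'])
    else:
        o=obs or robot.get_obs(); A=np.eye(4); A[:3,:3]=R.from_euler('xyz',o['ee_rot']).as_matrix(); A[:3,3]=o['tool_pos']; T=A@np.array(i['T_tool_cam'])
    return i,T
def snap(name,fn=None):
    c=cam(name); im=robot.snapshot(name)[:,:,::-1].copy()
    if fn: cv2.imwrite('pics/'+fn,im)
    return im,c
def p2w(px,z,c):
    i,T=c; f=210/np.tan(np.radians(i['vfov'])/2); px=np.atleast_2d(np.float64(px))
    d=(px-[i['cx'],i['cy']])/f; s=d.copy()
    for _ in range(20): s=d/(1+i['k1']*(s**2).sum(1,keepdims=True))
    r=np.c_[s[:,0],-s[:,1],-np.ones(len(s))]@T[:3,:3].T
    return T[:3,3]+r*((z-T[2,3])/r[:,2])[:,None]
def w2p(P,c):
    i,T=c; f=210/np.tan(np.radians(i['vfov'])/2); q=(np.atleast_2d(P)-T[:3,3])@T[:3,:3]
    s=np.c_[q[:,0],-q[:,1]]/-q[:,2:]; s=s*(1+i['k1']*(s**2).sum(1,keepdims=True)); return s*f+[i['cx'],i['cy']]
E
python3 - <<'E'
from h import *
a,c=snap('top','top0.png'); b,d=snap('scene','scene0.png')
for n in('top','scene','wrist'):print(robot.camera_info(n))
print(robot.get_obs())
cv2.imwrite('pics/top0b.png',cv2.resize(a,(800,600),interpolation=cv2.INTER_CUBIC))
E
```

```text
{'vfov': 43.93701341819963, 'cx': 266.5982090759296, 'cy': 205.01831021508826, 'k1': -0.105076821365834, 'extrinsics': array([[ 0.00718578,  0.99672949, -0.08049029,  0.47934956],
       [-0.99982269,  0.00576034, -0.01792776, -0.00846729],
       [-0.01740548,  0.08060484,  0.99659415,  1.32086871],
       [ 0.        ,  0.        ,  0.        ,  1.        ]])}
{'vfov': 42.75567590482141, 'cx': 276.4856131559818, 'cy': 211.6243579198496, 'k1': -0.20024878123305717, 'extrinsics': array([[ 0.58937413, -0.61405223,  0.52495523,  1.15076168],
       [ 0.80767871,  0.46165472, -0.36678334, -0.38812196],
       [-0.01712393,  0.64016778,  0.76804426,  0.93235739],
       [ 0.        ,  0.        ,  0.        ,  1.        ]])}
{'vfov': 71.81836588541478, 'cx': 277.80704183534, 'cy': 216.25951935797974, 'k1': -0.01797539932536637, 'T_tool_cam': array([[ 6.88160033e-05,  9.70238615e-01,  2.42150832e-01,
         7.22002752e-02],
       [ 9.99999942e-01,  1.39358440e-05, -3.40023995e-04,
        -8.14164122e-04],
       [-3.33278986e-04,  2.42150842e-01, -9.70238558e-01,
        -1.79003001e-01],
       [ 0.00000000e+00,  0.00000000e+00,  0.00000000e+00,
         1.00000000e+00]])}
{'time': 0.1, 'joint_positions': array([-1.28412855e+00,  8.79160893e-02,  1.37207820e+00, -8.13660539e-06,
        1.68360256e+00, -1.03109220e-01]), 'qvel': array([-0.00019244,  0.0007155 , -0.00364907, -0.00111564, -0.00011841,
        0.00023099]), 'joint_torque': array([ 2.16382017e-03, -3.41252661e+01, -3.03301513e+01,  7.19698775e-02,
        3.04015295e-02, -1.13887118e-04]), 'tool_pos': array([ 0.20884019, -0.50828192,  0.20441474]), 'ee_rot': array([-3.13959827e+00, -1.98241388e-04,  3.89775892e-01]), 'wrist_force': array([ 0.5238203 ,  0.0248426 , -0.56214636]), 'wrist_torque': array([-0.00563926,  0.01792682, -0.01066135]), 'finger_force': 0.0, 'width': 0.09398880971859545}
```

View pics/top0b.png

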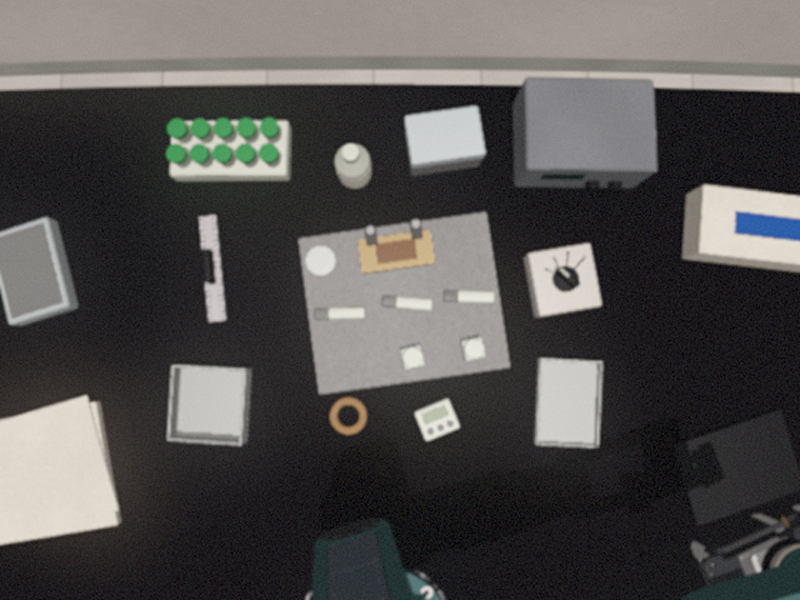

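View pics/scene0.png

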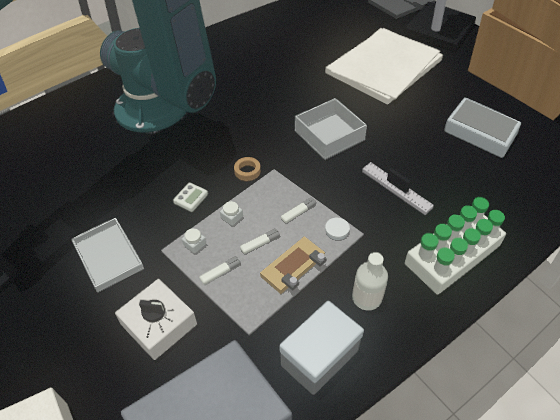

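The top view (800x600 scale) shows three pens at (340,313), (407,303), (469,297) and two jars at (412,356), (473,349). The straightedge is at (212,268) and the tub at (209,404), both on the left. The tray at (569,403) and the box at (563,280) are on the right.

```bash
cat > m.py <<'E'
from h import *
def blobs(mask,mn=60):
    n,l,s,ce=cv2.connectedComponentsWithStats(mask.astype(np.uint8)*255)
    return [(l==k) for k in range(1,n) if s[k,4]>mn]
def rect(m,z,c):
    cn=max(cv2.findContours(m.astype(np.uint8),cv2.RETR_EXTERNAL,cv2.CHAIN_APPROX_NONE)[0],key=cv2.contourArea).reshape(-1,2)
    P=p2w(cn,z,c)[:,:2]*1000
    r=cv2.minAreaRect(P.astype(np.float32)); (x,y),(w,h),a=r
    if w<h: w,h,a=h,w,a+90
    a=(a+90)%180-90
    return np.round([x,y,w,h,a],1)
E
python3 - <<'E'
from m import *
c=cam('top'); im=cv2.imread('pics/top0.png'); s=1/1.42857
hsv=cv2.cvtColor(im,cv2.COLOR_BGR2HSV); V=hsv[...,2].astype(int);S=hsv[...,1]
def reg(x0,y0,x1,y1,m):
    k=np.zeros(V.shape,bool); k[int(y0*s):int(y1*s),int(x0*s):int(x1*s)]=1; return k&m
def go(nm,box,m,z,mn=60):
    for b in blobs(reg(*box,m),mn): print(nm,rect(b,z,c), b.sum())
print('V board',np.median(V[int(330*s):int(340*s),int(330*s):int(390*s)]), 'pen',V[int(303*s),int(415*s)],'tray',V[int(403*s),int(569*s)],'cap',V[int(303*s),int(391*s)])
go('board',(290,205,520,400),V>70,.008,500)
go('pen',(310,285,500,325),V>180,.020,30)
go('jar',(395,338,495,372),V>180,.044,30)
go('edge',(190,205,235,330),V>100,.012)
go('block',(350,225,440,275),(S>70)&(V>80),.024)
go('box',(515,235,610,325),V>150,.050)
go('tray',(525,350,615,455),V>80,.020)
go('tub',(160,355,260,450),V>60,.050)
go('tape',(320,390,375,440),(S>90)&(V>80),.019)
go('timer',(410,395,465,445),V>100,.016)
go('dish',(300,240,340,280),V>170,.022)
go('dark',(515,235,610,325),V<70,.086)
cv2.imwrite('pics/crop.png',cv2.resize(im[140:330,100:440],(800,447),interpolation=cv2.INTER_CUBIC))
E
```

```text
V board 165.0 pen 231 tray 206 cap 156
board [571.5 -23.6 344.7 290.2 -81.6] 15333
pen [ 580.4 -151.5   65.2   20.1  -89.7] 207
pen [567.2 -42.5  63.6  20.7  85.1] 210
pen [548.9  75.1  62.7  20.1 -89.6] 207
jar [ 487.4 -145.2   35.7   35.3   15.3] 206
jar [472.2 -39.9  35.6  35.5 -75.6] 209
edge [628.5 318.2 194.8  34.9   7.1] 840
block [658.2 -10.8 127.5  59.2 -81.7] 1108
box [ 607.7 -300.7  111.5  111.2  -80.1] 1771
tray [ 394.8 -313.4  155.7  117.5   -3.1] 2908
tub [388.7 308.9 147.  137.8  87.6] 3282
tape [370.5  71.1  66.5  65.6 -26.1] 434
timer [364.6 -83.5  68.9  59.2 -66.6] 655
dish [641.2 123.2  55.2  54.  -44.4] 395
dark [ 605.4 -288.9  161.8  149.3  -89.7] 1889
dark [ 605.1 -294.6   35.9   35.1  -64. ] 159
```

Call:
{"fn": "arm_command", "kwargs": {
  "targets": [
    [0.71,0.8,0.1,0.564],
    [0.71,0.8,0.1,0.564],
    [0.71,0.8,0.1,0.564],
    [0.71,0.8,0.1,0.564],
    [0.71,0.8,0.1,0.564],
    [0.71,0.8,0.1,0.564],
    [0.71,0.8,0.1,0.564],
    [0.71,0.8,0.1,0.564]
  ]
}}

```text
time: 0.77
tool_pos: [0.4301, -0.2586, 0.2363]
ee_rot: [-3.141, -0.0, 1.396]
wrist_force: [1.0, 0.1, 0.1]
width: 0.094
finger_force: 0.0
```

Call:
{"fn": "arm_command", "kwargs": {
  "targets": [
    [0.24,0.25,0.03,0.084],
    [0.24,0.25,0.03,0.084],
    [0.24,0.25,0.03,0.084],
    [0.24,0.25,0.03,0.084],
    [0.24,0.25,0.03,0.084],
    [0.24,0.25,0.03,0.084],
    [0.24,0.25,0.03,0.084],
    [0.24,0.25,0.03,0.084]
  ]
}}

```text
time: 1.43
tool_pos: [0.5484, -0.1366, 0.2511]
ee_rot: [-3.14, 0.0, 1.564]
wrist_force: [-0.8, -0.3, 0.6]
width: 0.0939
finger_force: 0.0
```

```bash
python3 - <<'E'
from h import *
o=robot.get_obs();print(o['tool_pos'],o['ee_rot'],o['joint_positions'])
a,c=snap('wrist','w1.png')
P=[[.5804,-.1515,.02],[.5672,-.0425,.02],[.5489,.0751,.02],[.4874,-.1452,.044],[.4722,-.0399,.044],[.629,-.015,.024]]
print(w2p(P,c).round(0).tolist())
E
```

```text
[ 0.54835674 -0.13662668  0.25110065] [-3.14040664e+00  3.57829476e-04  1.56423170e+00] [-3.44052967e-01  1.17918892e-01  1.24767741e+00 -7.46159973e-04
  1.77699692e+00 -3.37640531e-01]
[[299.0, 205.0], [290.0, 127.0], [276.0, 30.0], [232.0, 205.0], [216.0, 124.0], [337.0, 104.0]]
```

View pics/w1.png

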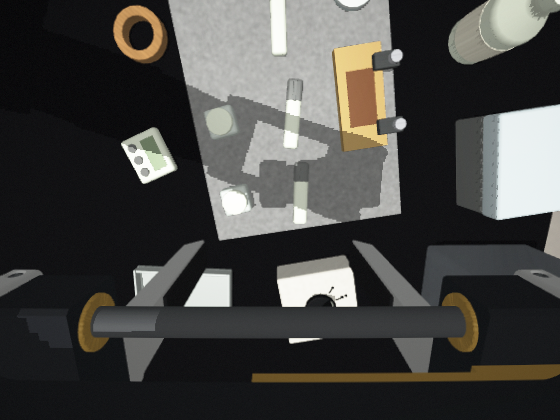

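The wrist view shows pen C spanning (302,163)-(301,223), pen B spanning (295,79)-(291,148), and jars at (236,200) and (221,121). The predicted positions agree.

```bash
python3 - <<'E'
from m import *
im=cv2.imread('pics/w1.png'); 
o=robot.get_obs(); c=cam('wrist',o)
print('penC',(p2w([[302,163],[301,223]],.02,c)*1000).round(0).tolist(),'penB',(p2w([[295,79],[291,148]],.02,c)*1000).round(0).tolist())
print('blk edge',(p2w([[334,48],[344,150]],.024,c)*1000).round(0).tolist())
cv2.imwrite('pics/w1c.png',cv2.resize(im[90:240,190:420],(800,522),interpolation=cv2.INTER_CUBIC))
E
```

```text
penC [[584.0, -92.0, 20.0], [584.0, -178.0, 20.0]] penB [[574.0, 17.0, 20.0], [569.0, -71.0, 20.0]]
blk edge [[623.0, 53.0, 24.0], [641.0, -74.0, 24.0]]
```

View pics/w1c.png

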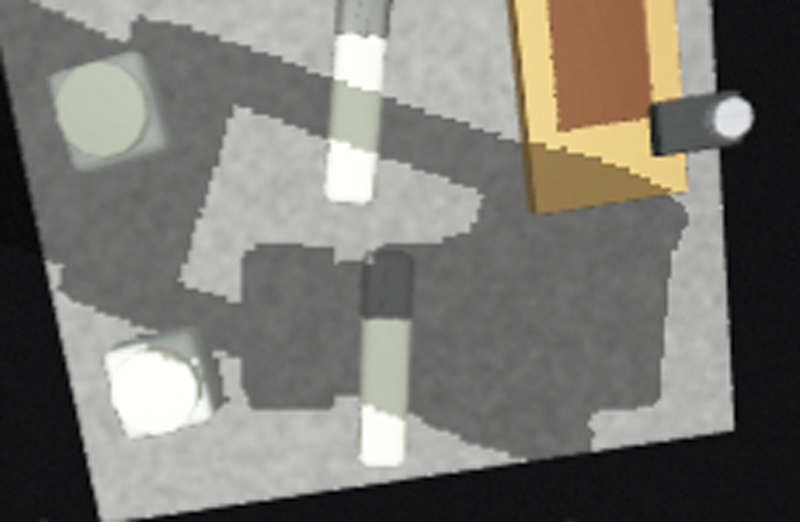

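Both jars' sides lie about 14° from world x, and the pens are near 90°, 86° and 90°. I'll start with pen C.

Call:
{"fn": "arm_command", "kwargs": {
  "targets": [
    [0.07,0.0,-0.2,0],
    [0.07,0.0,-0.44,0],
    [0.07,0.0,-0.44,0],
    [0.07,0.0,-0.44,0],
    [0.07,0.0,-0.44,0],
    [0.07,0.0,-0.44,0],
    [0.07,0.0,-0.44,0],
    [0.07,0.0,-0.44,0]
  ],
  "claw": 0.5
}}

```text
time: 2.15
tool_pos: [0.583, -0.1367, 0.0309]
ee_rot: [-3.14, -0.0, 1.564]
wrist_force: [-0.4, -0.8, 0.7]
width: 0.0477
finger_force: 0.0
```

```bash
python3 - <<'E'
from h import *
o=robot.get_obs();print(o['tool_pos'],o['ee_rot'],o['width'])
a,c=snap('wrist','w2.png')
E
```

```text
[ 0.58303071 -0.13673009  0.03090517] [-3.13956786e+00 -4.36042612e-04  1.56357004e+00] 0.047709987905801055
```

View pics/w2.png

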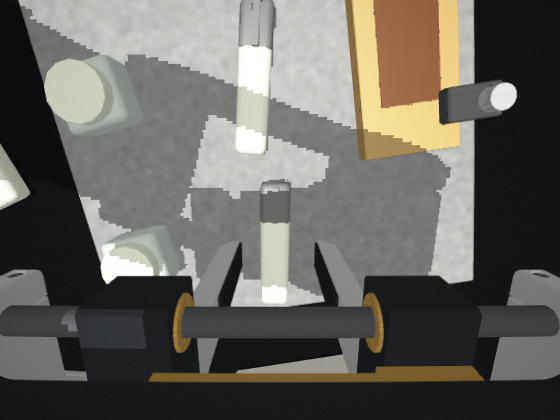

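The pen is centred between the fingertips at column 275, so I'll descend and grip.

Call:
{"fn": "arm_command", "kwargs": {
  "targets": [
    [0,0,-0.04,0],
    [0,0,-0.04,0],
    [0,0,-0.04,0]
  ]
}}

```text
time: 2.45
tool_pos: [0.5847, -0.1361, 0.0133]
ee_rot: [3.14, 0.001, 1.565]
wrist_force: [-0.3, 0.2, 1.1]
width: 0.0471
finger_force: 0.0
```

Call:
{"fn": "arm_command", "kwargs": {
  "targets": [
    [0,0,0,0],
    [0,0,0,0],
    [0,0,0,0],
    [0,0,0,0],
    [0,0,0,0],
    [0,0,0,0]
  ],
  "claw": 1
}}

```text
time: 2.95
tool_pos: [0.5847, -0.1356, 0.0123]
ee_rot: [3.141, 0.0, 1.566]
wrist_force: [0.5, -0.2, 3.1]
width: 0.0191
finger_force: 30.0
```

Call:
{"fn": "arm_command", "kwargs": {
  "targets": [
    [0,0,0.08,0],
    [0,0,0.22,0],
    [0,0,0.22,0],
    [0,0,0.22,0],
    [0,0,0.22,0]
  ]
}}

```text
time: 3.37
tool_pos: [0.5858, -0.136, 0.1243]
ee_rot: [3.136, 0.002, 1.566]
wrist_force: [0.0, 0.0, -0.9]
width: 0.0196
finger_force: 30.0
```

Call:
{"fn": "arm_command", "kwargs": {
  "targets": [
    [-0.4,0.88,0.06,0],
    [-0.4,0.88,0.06,0],
    [-0.4,0.88,0.06,0],
    [-0.4,0.88,0.06,0],
    [-0.4,0.88,0.06,0],
    [-0.4,0.88,0.06,0],
    [-0.4,0.88,0.06,0],
    [-0.4,0.88,0.06,0]
  ]
}}

```text
time: 4.03
tool_pos: [0.444, 0.1685, 0.1397]
ee_rot: [-3.137, 0.001, 1.565]
wrist_force: [1.4, -0.4, -0.5]
width: 0.0194
finger_force: 30.0
```

```bash
python3 - <<'E'
from h import *
o=robot.get_obs();print(o['tool_pos'],o['ee_rot'],o['width'])
a,c=snap('wrist','w3.png')
s=1/1.42857; print((p2w(np.array([[170,366],[251,369],[244,444],[167,441]])*s,.05,cam('top'))*1000).round())
E
```

```text
[0.44402021 0.16851051 0.13966133] [-3.13728675e+00  1.04969000e-03  1.56528582e+00] 0.01941183223544182
[[453. 378.  50.]
 [450. 236.  50.]
 [322. 246.  50.]
 [325. 380.  50.]]
```

View pics/w3.png

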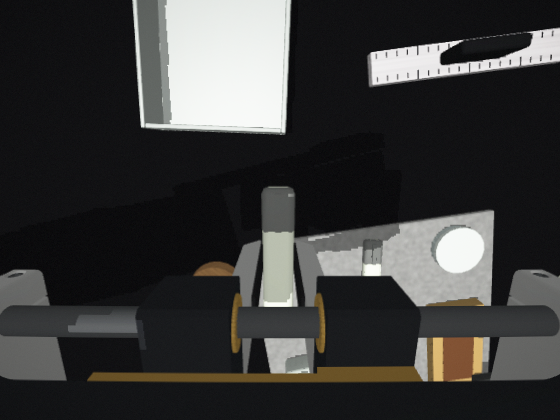

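The near rim of the tub runs from (140,127) to (285,133). The straightedge's near end is at (372,68).

```bash
python3 - <<'E'
from h import *
c=cam('wrist')
print((p2w([[141,128],[285,133],[291,0]],.05,c)*1000).round())
print('se',(p2w([[369,54],[373,86]],.012,c)*1000).round())
E
```

```text
[[319. 262.  50.]
 [448. 257.  50.]
 [452. 362.  50.]]
se [[530. 333.  12.]
 [536. 304.  12.]]
```

Call:
{"fn": "arm_command", "kwargs": {
  "targets": [
    [-0.172,0.307,0,0],
    [-0.172,0.307,0,0],
    [-0.172,0.307,0,0],
    [-0.172,0.307,0,0],
    [-0.172,0.307,0,0],
    [-0.172,0.307,0,0],
    [-0.172,0.307,0,0]
  ]
}}

```text
time: 4.67
tool_pos: [0.3601, 0.32, 0.1404]
ee_rot: [-3.139, 0.003, 1.567]
wrist_force: [-0.4, -0.2, -0.6]
width: 0.0193
finger_force: 30.0
```

Call:
{"fn": "arm_command", "kwargs": {
  "targets": [
    [0,0,-0.1,0],
    [0,0,-0.23,0],
    [0,0,-0.23,0],
    [0,0,-0.23,0],
    [0,0,-0.23,0],
    [0,0,-0.23,0]
  ]
}}

```text
time: 5.17
tool_pos: [0.3625, 0.3205, 0.0288]
ee_rot: [3.139, -0.001, 1.564]
wrist_force: [0.5, -0.3, 0.8]
width: 0.0197
finger_force: 30.0
```

Call:
{"fn": "arm_command", "kwargs": {
  "targets": [
    [0,0,0,0],
    [0,0,0,0],
    [0,0,0,0],
    [0,0,0,0]
  ],
  "claw": 0.68
}}

```text
time: 5.5
tool_pos: [0.3615, 0.3214, 0.0287]
ee_rot: [3.139, -0.002, 1.566]
wrist_force: [1.4, 0.2, 0.1]
width: 0.0301
finger_force: 0.0
```

Call:
{"fn": "arm_command", "kwargs": {
  "targets": [
    [0,0,0.3,0],
    [0,0,0.3,0],
    [0,0,0.3,0],
    [0,0,0.3,0],
    [0,0,0.3,0]
  ]
}}

```text
time: 5.92
tool_pos: [0.3638, 0.3233, 0.1856]
ee_rot: [3.129, -0.009, 1.566]
wrist_force: [1.1, 0.5, 0.8]
width: 0.0301
finger_force: 0.0
```

Call:
{"fn": "arm_command", "kwargs": {
  "targets": [
    [0.4,-0.45,0,0],
    [0.4,-0.45,0,0],
    [0.4,-0.45,0,0],
    [0.4,-0.45,0,0],
    [0.4,-0.45,0,0],
    [0.4,-0.45,0,0],
    [0.4,-0.45,0,0],
    [0.4,-0.45,0,0]
  ],
  "claw": 0.5
}}

```text
time: 6.58
tool_pos: [0.5632, 0.0909, 0.1756]
ee_rot: [-3.141, 0.003, 1.56]
wrist_force: [-1.1, 0.9, 0.2]
width: 0.047
finger_force: 0.0
```

```bash
cat > pens.py <<'E'
from m import *
im,c=snap('top','t.png'); V=im.max(2).astype(int)
g=np.zeros(V.shape,np.uint8); q=w2p([[.46,-.19,.02],[.62,-.17,.02],[.585,.15,.02],[.42,.12,.02]],c)
cv2.fillPoly(g,[q.astype(np.int32)],1)
for b in blobs((V>180)&(g>0),40): print(rect(b,.02,c),rect(b,.044,c)[:2],b.sum())
E
python3 - <<'E'
from h import *
o=dict(tool_pos=[.44402,.16851,.13966],ee_rot=[-3.13729,.00105,1.56529]); c=cam('wrist',o)
print((p2w([[372,240]],.02,c)*1000).round())
o=robot.get_obs();print(o['tool_pos'],o['ee_rot'],o['width'])
import pens
E
```

```text
[[547. 138.  20.]]
[0.56322732 0.09088672 0.17557   ] [-3.14133046e+00  2.71411242e-03  1.56030707e+00] 0.046964630993635466
[567.1 -42.6  63.4  20.8  85.6] [565.5 -42. ] 210
[546.2 105.1  32.7  15.  -89.6] [545. 103.] 53
[ 487.8 -147.3   37.2   35.6  -78.4] [ 487.7 -144.8] 207
[472.2 -41.1  36.2  36.2 -75.6] [472.3 -40.5] 210
```

```bash
python3 - <<'E'
from h import *
a,c=snap('wrist','w4.png')
E
```

```text
(no output)
```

View pics/w4.png

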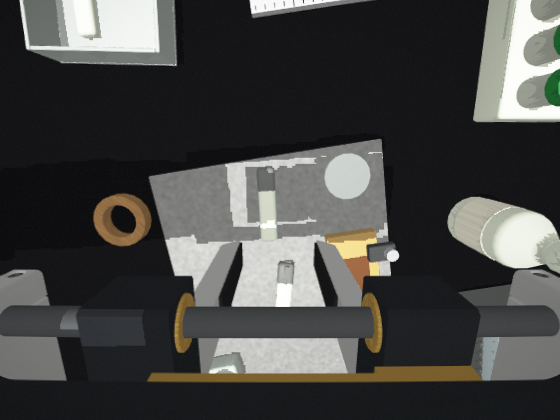

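Pen C is now in the tub at (85,15). Pen A spans (266,168)-(269,240).

```bash
python3 - <<'E'
from h import *
c=cam('wrist'); print((p2w([[266,168],[269,240],[286,260]],.02,c)*1000).round(), robot.get_obs()['tool_pos'])
E
```

```text
[[549. 139.  20.]
 [552.  52.  20.]
 [572.  26.  20.]] [0.56112729 0.09407019 0.17573207]
```

Call:
{"fn": "arm_command", "kwargs": {
  "targets": [
    [-0.02,0,-0.08,0.02],
    [-0.02,0,-0.2,0.02],
    [-0.02,0,-0.27,0.02],
    [-0.02,0,-0.27,0.02],
    [-0.02,0,-0.27,0.02],
    [-0.02,0,-0.27,0.02],
    [-0.02,0,-0.27,0.02]
  ]
}}

```text
time: 7.27
tool_pos: [0.5526, 0.0967, 0.0455]
ee_rot: [3.136, -0.0, 1.609]
wrist_force: [-0.7, 0.1, 0.6]
width: 0.0469
finger_force: 0.0
```

Call:
{"fn": "arm_command", "kwargs": {
  "targets": [
    [0,0,-0.066,0],
    [0,0,-0.066,0],
    [0,0,-0.066,0],
    [0,0,-0.066,0]
  ]
}}

```text
time: 7.6
tool_pos: [0.552, 0.096, 0.0115]
ee_rot: [3.138, -0.0, 1.608]
wrist_force: [-0.4, 1.0, -0.6]
width: 0.0472
finger_force: 0.0
```

Call:
{"fn": "arm_command", "kwargs": {
  "targets": [
    [0,0,0,0],
    [0,0,0,0],
    [0,0,0,0],
    [0,0,0,0],
    [0,0,0,0],
    [0,0,0,0]
  ],
  "claw": 1
}}

```text
time: 8.1
tool_pos: [0.5509, 0.0958, 0.0097]
ee_rot: [3.141, -0.0, 1.608]
wrist_force: [0.3, 0.3, 3.2]
width: 0.0196
finger_force: 30.0
```

Call:
{"fn": "arm_command", "kwargs": {
  "targets": [
    [0,0,0.08,0],
    [0,0,0.26,0],
    [0,0,0.26,0],
    [0,0,0.26,0],
    [0,0,0.26,0]
  ]
}}

```text
time: 8.52
tool_pos: [0.5533, 0.0961, 0.144]
ee_rot: [3.132, -0.0, 1.608]
wrist_force: [0.7, -0.2, -1.0]
width: 0.0195
finger_force: 30.0
```

Call:
{"fn": "arm_command", "kwargs": {
  "targets": [
    [-0.326,0.452,0,-0.03],
    [-0.326,0.452,0,-0.03],
    [-0.326,0.452,0,-0.03],
    [-0.326,0.452,0,-0.03],
    [-0.326,0.452,0,-0.03],
    [-0.326,0.452,0,-0.03],
    [-0.326,0.452,0,-0.03],
    [-0.326,0.452,0,-0.03]
  ]
}}

```text
time: 9.18
tool_pos: [0.383, 0.3248, 0.1364]
ee_rot: [-3.136, 0.001, 1.551]
wrist_force: [0.3, 0.1, -0.7]
width: 0.0197
finger_force: 30.0
```

Call:
{"fn": "arm_command", "kwargs": {
  "targets": [
    [0,0,-0.1,0],
    [0,0,-0.23,0],
    [0,0,-0.23,0],
    [0,0,-0.23,0],
    [0,0,-0.23,0],
    [0,0,-0.23,0]
  ]
}}

```text
time: 9.68
tool_pos: [0.3877, 0.3212, 0.0241]
ee_rot: [-3.141, 0.001, 1.544]
wrist_force: [0.7, 0.1, 0.1]
width: 0.0197
finger_force: 30.0
```

Call:
{"fn": "arm_command", "kwargs": {
  "targets": [
    [0,0,0,0],
    [0,0,0,0],
    [0,0,0,0],
    [0,0,0,0]
  ],
  "claw": 0.68
}}

```text
time: 10.02
tool_pos: [0.3882, 0.3221, 0.0252]
ee_rot: [3.14, -0.001, 1.545]
wrist_force: [0.2, 0.2, 0.0]
width: 0.0301
finger_force: 0.0
```

Call:
{"fn": "arm_command", "kwargs": {
  "targets": [
    [0,0,0.3,0],
    [0,0,0.3,0],
    [0,0,0.3,0],
    [0,0,0.3,0],
    [0,0,0.3,0]
  ]
}}

```text
time: 10.43
tool_pos: [0.3909, 0.3241, 0.1827]
ee_rot: [3.129, -0.009, 1.545]
wrist_force: [0.7, 0.5, 0.1]
width: 0.0299
finger_force: 0.0
```

Call:
{"fn": "arm_command", "kwargs": {
  "targets": [
    [0.36,-0.8,0,0],
    [0.36,-0.8,0,0],
    [0.36,-0.8,0,0],
    [0.36,-0.8,0,0],
    [0.36,-0.8,0,0],
    [0.36,-0.8,0,0],
    [0.36,-0.8,0,0],
    [0.36,-0.8,0,0]
  ],
  "claw": 0.5
}}

```text
time: 11.1
tool_pos: [0.5244, 0.0159, 0.1734]
ee_rot: [-3.141, -0.0, 1.545]
wrist_force: [0.8, 0.9, -0.4]
width: 0.0474
finger_force: 0.0
```

```bash
python3 - <<'E'
from h import *
print(robot.get_obs()['tool_pos'],robot.get_obs()['ee_rot'])
import pens
E
```

```text
[0.52438355 0.01588861 0.17344797] [-3.14084982e+00 -1.68977649e-04  1.54469837e+00]
[ 488.  -148.    35.8   35.6  -78.5] [ 487.8 -145.4] 203
```

Call:
{"fn": "arm_command", "kwargs": {
  "targets": [
    [0.09,-0.086,-0.05,-0.02],
    [0.09,-0.086,-0.15,-0.02],
    [0.09,-0.086,-0.2,-0.02],
    [0.09,-0.086,-0.2,-0.02],
    [0.09,-0.086,-0.2,-0.02],
    [0.09,-0.086,-0.2,-0.02],
    [0.09,-0.086,-0.2,-0.02]
  ]
}}

```text
time: 11.73
tool_pos: [0.5708, -0.0245, 0.0773]
ee_rot: [3.137, 0.0, 1.504]
wrist_force: [0.7, 0.2, 0.4]
width: 0.0472
finger_force: 0.0
```

```bash
python3 - <<'E'
from h import *
print(robot.get_obs()['tool_pos'],robot.get_obs()['ee_rot'])
snap('wrist','w5.png')
E
```

```text
[ 0.57084867 -0.02454625  0.07725507] [3.13674409e+00 2.05961670e-04 1.50395395e+00]
```

View pics/w5.png

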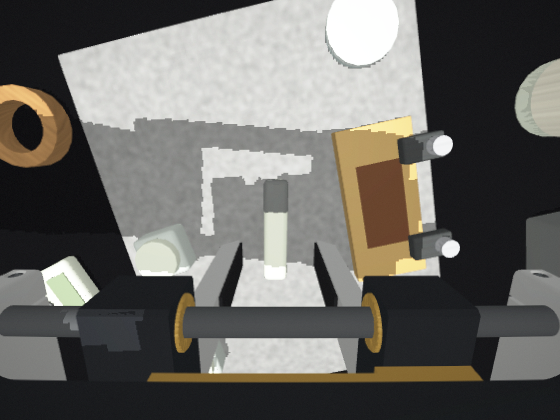

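The pen is centred at column 275 and aligned with the fingers. The right finger clears the block.

Call:
{"fn": "arm_command", "kwargs": {
  "targets": [
    [0,0,-0.06,0],
    [0,0,-0.13,0],
    [0,0,-0.13,0],
    [0,0,-0.13,0],
    [0,0,-0.13,0]
  ]
}}

```text
time: 12.2
tool_pos: [0.5704, -0.0248, 0.0113]
ee_rot: [3.139, 0.0, 1.504]
wrist_force: [-0.9, -0.0, -0.5]
width: 0.0468
finger_force: 0.0
```

Call:
{"fn": "arm_command", "kwargs": {
  "targets": [
    [0,0,0,0],
    [0,0,0,0],
    [0,0,0,0],
    [0,0,0,0],
    [0,0,0,0],
    [0,0,0,0]
  ],
  "claw": 1
}}

```text
time: 12.7
tool_pos: [0.5695, -0.0252, 0.0095]
ee_rot: [3.141, -0.0, 1.503]
wrist_force: [-0.6, 0.1, 1.8]
width: 0.0196
finger_force: 30.0
```

Call:
{"fn": "arm_command", "kwargs": {
  "targets": [
    [0,0,0.08,0],
    [0,0,0.26,0],
    [0,0,0.26,0],
    [0,0,0.26,0],
    [0,0,0.26,0]
  ]
}}

```text
time: 13.12
tool_pos: [0.5721, -0.0255, 0.1441]
ee_rot: [3.132, 0.001, 1.503]
wrist_force: [-0.3, 0.2, 0.0]
width: 0.0198
finger_force: 30.0
```

Call:
{"fn": "arm_command", "kwargs": {
  "targets": [
    [-0.308,0.695,0,0.01],
    [-0.308,0.695,0,0.01],
    [-0.308,0.695,0,0.01],
    [-0.308,0.695,0,0.01],
    [-0.308,0.695,0,0.01],
    [-0.308,0.695,0,0.01],
    [-0.308,0.695,0,0.01],
    [-0.308,0.695,0,0.01]
  ]
}}

```text
time: 13.78
tool_pos: [0.4319, 0.2805, 0.1363]
ee_rot: [-3.138, 0.002, 1.524]
wrist_force: [1.8, 0.7, -0.6]
width: 0.0199
finger_force: 30.0
```

Call:
{"fn": "arm_command", "kwargs": {
  "targets": [
    [-0.034,0.084,0,0],
    [-0.034,0.084,0,0],
    [-0.034,0.084,0,0],
    [-0.034,0.084,0,0]
  ]
}}

```text
time: 14.12
tool_pos: [0.4166, 0.3207, 0.137]
ee_rot: [-3.139, 0.003, 1.525]
wrist_force: [0.6, -0.7, 0.1]
width: 0.0197
finger_force: 30.0
```

Call:
{"fn": "arm_command", "kwargs": {
  "targets": [
    [-0.01,0,-0.1,0],
    [-0.01,0,-0.22,0],
    [-0.01,0,-0.22,0],
    [-0.01,0,-0.22,0],
    [-0.01,0,-0.22,0],
    [-0.01,0,-0.22,0]
  ]
}}

```text
time: 14.62
tool_pos: [0.4142, 0.3212, 0.0308]
ee_rot: [3.139, -0.001, 1.522]
wrist_force: [-0.5, -0.2, 0.7]
width: 0.0195
finger_force: 30.0
```

Call:
{"fn": "arm_command", "kwargs": {
  "targets": [
    [0,0,0,0],
    [0,0,0,0],
    [0,0,0,0],
    [0,0,0,0]
  ],
  "claw": 0.68
}}

```text
time: 14.95
tool_pos: [0.4132, 0.3221, 0.0306]
ee_rot: [3.139, -0.001, 1.524]
wrist_force: [0.3, -0.1, 0.6]
width: 0.0301
finger_force: 0.0
```

Call:
{"fn": "arm_command", "kwargs": {
  "targets": [
    [0,0,0.3,0],
    [0,0,0.3,0],
    [0,0,0.3,0],
    [0,0,0.3,0],
    [0,0,0.3,0]
  ]
}}

```text
time: 15.37
tool_pos: [0.4156, 0.3238, 0.1879]
ee_rot: [3.129, -0.009, 1.524]
wrist_force: [0.1, 0.2, 0.3]
width: 0.0302
finger_force: 0.0
```

Call:
{"fn": "arm_command", "kwargs": {
  "targets": [
    [0.1,-0.74,0,-0.61],
    [0.1,-0.74,0,-0.61],
    [0.1,-0.74,0,-0.61],
    [0.1,-0.74,0,-0.61],
    [0.1,-0.74,0,-0.61],
    [0.1,-0.74,0,-0.61],
    [0.1,-0.74,0,-0.61],
    [0.1,-0.74,0,-0.61]
  ],
  "claw": 0.2
}}

```text
time: 16.03
tool_pos: [0.4564, -0.0105, 0.1786]
ee_rot: [-3.141, 0.0, 0.518]
wrist_force: [0.2, -0.0, -0.5]
width: 0.0746
finger_force: 0.0
```

```bash
python3 - <<'E'
from h import *
print(robot.get_obs()['tool_pos'],robot.get_obs()['ee_rot'])
import pens
snap('scene','s6.png')
E
```

```text
[ 0.45643735 -0.01046918  0.17864079] [-3.14142911e+00  1.48264133e-04  5.18102933e-01]
[ 487.9 -147.7   35.9   35.5  -74.7] [ 487.8 -145.1] 203
```

Call:
{"fn": "arm_command", "kwargs": {
  "targets": [
    [0.034,-0.06,-0.12,-0.127],
    [0.034,-0.06,-0.16,-0.127],
    [0.034,-0.06,-0.16,-0.127],
    [0.034,-0.06,-0.16,-0.127],
    [0.034,-0.06,-0.16,-0.127],
    [0.034,-0.06,-0.16,-0.127]
  ]
}}

```text
time: 16.63
tool_pos: [0.4753, -0.0379, 0.1015]
ee_rot: [3.14, -0.004, 0.261]
wrist_force: [0.8, -0.3, 0.3]
width: 0.0754
finger_force: 0.0
```

```bash
python3 - <<'E'
from h import *
print(robot.get_obs()['tool_pos'],robot.get_obs()['ee_rot'])
a,_=snap('wrist','w7.png')
b=cv2.imread('pics/s6.png')[80:320,60:450]
b=cv2.resize(b,(560,345))[:180]
cv2.imwrite('pics/w7c.png',np.vstack([a,b]))
E
```

```text
[ 0.47528264 -0.03788354  0.10153604] [ 3.14021051 -0.00353906  0.2612009 ]
```

View pics/w7c.png

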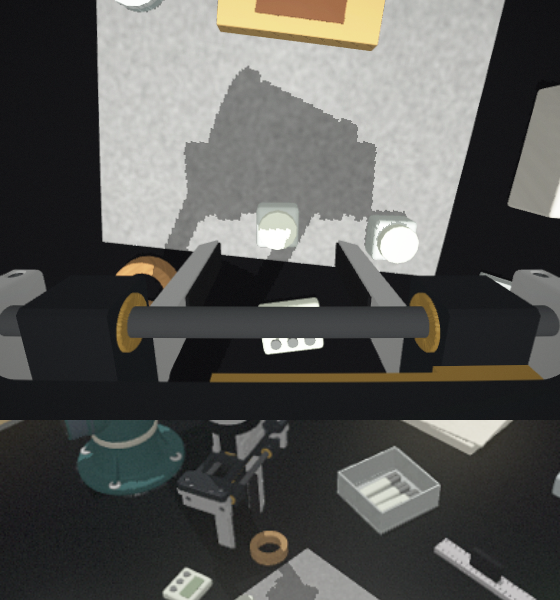

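All three pens are in the tub. Jar 1 is aligned and centred at column 278, and jar 2's cap is at (399,243).

```bash
python3 - <<'E'
from h import *
c=cam('wrist'); print((p2w([[277,230],[399,243]],.044,c)*1000).round())
s=1/1.42857; T=cam('top');print((p2w(np.array([[539,358],[603,359],[601,447],[536,446]])*s,.02,T)*1000).round())
E
```

```text
[[ 476.  -36.   44.]
 [ 492. -141.   44.]]
[[ 472. -262.   20.]
 [ 470. -375.   20.]
 [ 317. -370.   20.]
 [ 319. -256.   20.]]
```

Call:
{"fn": "arm_command", "kwargs": {
  "targets": [
    [0,0.002,-0.08,0],
    [0,0.002,-0.178,0],
    [0,0.002,-0.178,0],
    [0,0.002,-0.178,0],
    [0,0.002,-0.178,0],
    [0,0.002,-0.178,0]
  ]
}}

```text
time: 17.18
tool_pos: [0.4754, -0.0376, 0.0122]
ee_rot: [3.14, -0.003, 0.259]
wrist_force: [0.2, -1.1, -0.8]
width: 0.0752
finger_force: 0.0
```

Call:
{"fn": "arm_command", "kwargs": {
  "targets": [
    [0,0,0,0],
    [0,0,0,0],
    [0,0,0,0],
    [0,0,0,0],
    [0,0,0,0],
    [0,0,0,0]
  ],
  "claw": 1
}}

```text
time: 17.68
tool_pos: [0.474, -0.0377, 0.0102]
ee_rot: [3.142, 0.0, 0.258]
wrist_force: [0.1, 1.1, -0.3]
width: 0.0384
finger_force: 0.0
```

Call:
{"fn": "arm_command", "kwargs": {
  "targets": [
    [0,0,0.08,0],
    [0,0,0.22,0],
    [0,0,0.22,0],
    [0,0,0.22,0],
    [0,0,0.22,0]
  ]
}}

```text
time: 18.1
tool_pos: [0.4754, -0.038, 0.1223]
ee_rot: [3.139, -0.004, 0.258]
wrist_force: [-0.9, 0.9, -0.6]
width: 0.0378
finger_force: 30.0
```

Call:
{"fn": "arm_command", "kwargs": {
  "targets": [
    [-0.082,-0.556,0,-0.142],
    [-0.082,-0.556,0,-0.142],
    [-0.082,-0.556,0,-0.142],
    [-0.082,-0.556,0,-0.142],
    [-0.082,-0.556,0,-0.142],
    [-0.082,-0.556,0,-0.142],
    [-0.082,-0.556,0,-0.142],
    [-0.082,-0.556,0,-0.142]
  ]
}}

```text
time: 18.77
tool_pos: [0.4303, -0.3203, 0.1171]
ee_rot: [-3.141, 0.004, -0.046]
wrist_force: [-0.1, -0.4, -1.1]
width: 0.0377
finger_force: 30.0
```

```bash
python3 - <<'E'
from m import *
o=robot.get_obs();print(o['tool_pos'],o['ee_rot'],o['width'])
snap('wrist','w8.png')
E
```

```text
[ 0.43032905 -0.32028513  0.11709514] [-3.14147373  0.00446631 -0.04593828] 0.03774091701057332
```

View pics/w8.png

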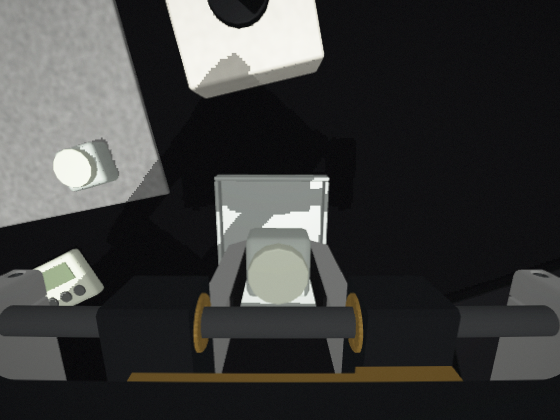

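The tray's far rim runs (215,177)-(328,177), and its side walls are at columns 217 and 325.

```bash
python3 - <<'E'
from m import *
c=cam('wrist');o=robot.get_obs();print(o['tool_pos'],(p2w([[215,177],[328,177]],.02,c)*1000).round(1),(p2w([[76,168]],.044,c)*1000).round(1))
E
```

```text
[ 0.43092814 -0.31735051  0.11709345] [[ 474.4 -257.7   20. ]
 [ 469.7 -364.9   20. ]] [[ 490.3 -142.6   44. ]]
```

Call:
{"fn": "arm_command", "kwargs": {
  "targets": [
    [0.006,0.015,0,0],
    [0.006,0.015,-0.1,0],
    [0.006,0.015,-0.18,0],
    [0.006,0.015,-0.216,0],
    [0.006,0.015,-0.216,0],
    [0.006,0.015,-0.216,0],
    [0.006,0.015,-0.216,0]
  ]
}}

```text
time: 19.4
tool_pos: [0.4367, -0.3068, 0.0128]
ee_rot: [-3.141, -0.0, -0.038]
wrist_force: [0.4, 0.2, 0.1]
width: 0.0381
finger_force: 30.0
```

Call:
{"fn": "arm_command", "kwargs": {
  "targets": [
    [0,0,0,0],
    [0,0,0,0],
    [0,0,0,0],
    [0,0,0,0]
  ],
  "claw": 0.43
}}

```text
time: 19.73
tool_pos: [0.4365, -0.3085, 0.0131]
ee_rot: [3.141, -0.001, -0.04]
wrist_force: [0.1, 0.5, -0.1]
width: 0.0533
finger_force: 0.0
```

Call:
{"fn": "arm_command", "kwargs": {
  "targets": [
    [0,0,0.06,0],
    [0,0,0.24,0],
    [0,0,0.24,0],
    [0,0,0.24,0],
    [0,0,0.24,0]
  ]
}}

```text
time: 20.15
tool_pos: [0.4382, -0.3102, 0.1374]
ee_rot: [3.135, -0.008, -0.04]
wrist_force: [0.3, 0.0, -0.7]
width: 0.0536
finger_force: 0.0
```

Call:
{"fn": "arm_command", "kwargs": {
  "targets": [
    [0.106,0.336,0,0.14],
    [0.106,0.336,0,0.14],
    [0.106,0.336,0,0.14],
    [0.106,0.336,0,0.14],
    [0.106,0.336,-0.05,0.14],
    [0.106,0.336,-0.075,0.14],
    [0.106,0.336,-0.075,0.14],
    [0.106,0.336,-0.075,0.14]
  ],
  "claw": 0.2
}}

```text
time: 20.82
tool_pos: [0.4874, -0.1395, 0.0922]
ee_rot: [-3.139, 0.004, 0.254]
wrist_force: [-0.9, -0.8, -0.5]
width: 0.0752
finger_force: 0.0
```

```bash
python3 - <<'E'
from m import *
o=robot.get_obs();print(o['tool_pos'],o['ee_rot'])
im,c=snap('wrist','w9.png'); V=im.max(2)
m=np.zeros(V.shape,bool); m[190:275,225:335]=1
for t in (200,225,240):
  for b in blobs(m&(V>t),80): ys,xs=np.where(b);print(t,b.sum(),xs.mean(),ys.mean(),xs.min(),xs.max(),ys.min(),ys.max(),rect(b,.044,c))
cv2.imwrite('pics/w9c.png',im[150:300,150:450])
E
```

```text
[ 0.48738381 -0.13946384  0.09221041] [-3.13866737  0.00423891  0.25394032]
200 106 267.1698113207547 236.5566037735849 262 274 232 244 [ 481.8 -131.3   10.5    9.8   13.8]
225 82 267.9268292682927 236.23170731707316 263 274 232 241 [ 483.2 -131.4    9.1    7.8  -75.4]
```

View pics/w9c.png

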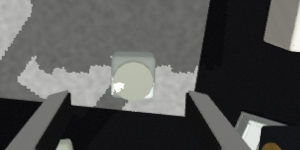

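Call:
{"fn": "arm_command", "kwargs": {
  "targets": [
    [0.002,-0.004,-0.07,0],
    [0.002,-0.004,-0.158,0],
    [0.002,-0.004,-0.158,0],
    [0.002,-0.004,-0.158,0],
    [0.002,-0.004,-0.158,0],
    [0.002,-0.004,-0.158,0]
  ]
}}

```text
time: 21.37
tool_pos: [0.4922, -0.1434, 0.0188]
ee_rot: [3.138, -0.004, 0.253]
wrist_force: [-0.1, 0.4, 0.4]
width: 0.0755
finger_force: 0.0
```

Call:
{"fn": "arm_command", "kwargs": {
  "targets": [
    [0,0,0,0],
    [0,0,0,0],
    [0,0,0,0],
    [0,0,0,0],
    [0,0,0,0],
    [0,0,0,0]
  ],
  "claw": 1
}}

```text
time: 21.87
tool_pos: [0.4901, -0.1422, 0.0158]
ee_rot: [3.141, -0.0, 0.254]
wrist_force: [0.1, -1.4, 1.3]
width: 0.0385
finger_force: 0.3
```

Call:
{"fn": "arm_command", "kwargs": {
  "targets": [
    [0,0,0.08,0],
    [0,0,0.22,0],
    [0,0,0.22,0],
    [0,0,0.22,0],
    [0,0,0.22,0]
  ]
}}

```text
time: 22.28
tool_pos: [0.4913, -0.1427, 0.1279]
ee_rot: [3.139, -0.004, 0.254]
wrist_force: [0.1, 0.3, -1.7]
width: 0.0378
finger_force: 29.9
```

Call:
{"fn": "arm_command", "kwargs": {
  "targets": [
    [-0.26,-0.328,0,-0.14],
    [-0.26,-0.328,0,-0.14],
    [-0.26,-0.328,0,-0.14],
    [-0.26,-0.328,0,-0.14],
    [-0.26,-0.328,0,-0.14],
    [-0.26,-0.328,0,-0.14],
    [-0.26,-0.328,0,-0.14],
    [-0.26,-0.328,0,-0.14]
  ]
}}

```text
time: 22.95
tool_pos: [0.3593, -0.3052, 0.1238]
ee_rot: [-3.138, 0.002, -0.041]
wrist_force: [0.3, -0.2, -1.2]
width: 0.038
finger_force: 29.9
```

Call:
{"fn": "arm_command", "kwargs": {
  "targets": [
    [0,-0.002,-0.08,0],
    [0,-0.002,-0.16,0],
    [0,-0.002,-0.226,0],
    [0,-0.002,-0.226,0],
    [0,-0.002,-0.226,0],
    [0,-0.002,-0.226,0],
    [0,-0.002,-0.226,0]
  ]
}}

```text
time: 23.53
tool_pos: [0.3611, -0.3069, 0.0136]
ee_rot: [3.141, -0.001, -0.038]
wrist_force: [0.0, -0.8, -1.5]
width: 0.0379
finger_force: 30.0
```

Call:
{"fn": "arm_command", "kwargs": {
  "targets": [
    [0,0,0,0],
    [0,0,0,0],
    [0,0,0,0],
    [0,0,0,0]
  ],
  "claw": 0.43
}}

```text
time: 23.87
tool_pos: [0.3603, -0.3075, 0.0133]
ee_rot: [3.141, -0.001, -0.04]
wrist_force: [-0.1, 0.2, 0.6]
width: 0.0532
finger_force: 0.0
```

Call:
{"fn": "arm_command", "kwargs": {
  "targets": [
    [0,0,0.06,0],
    [0,0,0.24,0],
    [0,0,0.24,0],
    [0,0,0.24,0],
    [0,0,0.24,0],
    [0,0,0.24,0]
  ]
}}

```text
time: 24.37
tool_pos: [0.3599, -0.3073, 0.1327]
ee_rot: [3.141, -0.0, -0.04]
wrist_force: [0.5, -0.1, -0.2]
width: 0.0535
finger_force: 0.0
```

```bash
python3 - <<'E'
from m import *
o=robot.get_obs();print(o['tool_pos'],o['ee_rot'])
im,c=snap('top','t10.png'); b,_=snap('scene','s10.png'); w,_=snap('wrist','w10.png')
cv2.imwrite('pics/t10c.png',np.vstack([np.hstack([cv2.resize(im[130:330,100:500],(800,400))]),np.hstack([b[130:330,60:460],w[150:350,80:480]])]))
V=im.max(2).astype(int)
m=np.zeros(V.shape,bool); q=w2p([[.50,.27,.012],[.75,.27,.012],[.75,.37,.012],[.50,.37,.012]],c).astype(int); m[q[:,1].min():q[:,1].max(),q[:,0].min():q[:,0].max()]=1
for x in blobs(m&(V>100),100): print('edge',rect(x,.012,c))
E
```

```text
[ 0.35993334 -0.30726149  0.13265264] [ 3.14109805e+00 -4.28776533e-04 -3.97344486e-02]
edge [628.5 318.1 194.8  34.9   7.1]
```

View pics/t10c.png

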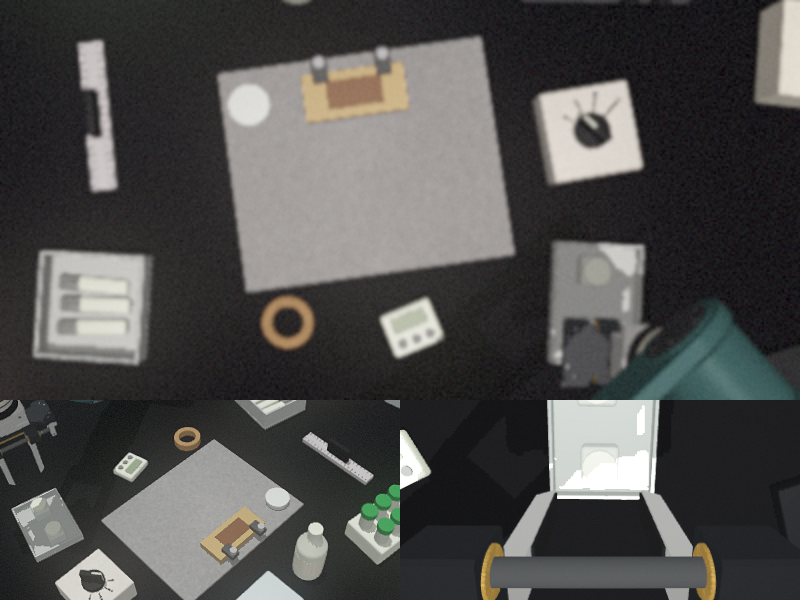

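Pens and jars are all stowed and the board is clear. Next is the straightedge, taking a clean wrist view of the board on the way.

Call:
{"fn": "arm_command", "kwargs": {
  "targets": [
    [0.32,0.75,0.24,0.078],
    [0.32,0.75,0.24,0.078],
    [0.32,0.75,0.24,0.078],
    [0.32,0.75,0.24,0.078],
    [0.32,0.75,0.24,0.078],
    [0.32,0.75,0.24,0.078],
    [0.32,0.75,0.24,0.078],
    [0.32,0.75,0.24,0.078]
  ],
  "claw": 0.4
}}

```text
time: 25.18
tool_pos: [0.485, -0.011, 0.2252]
ee_rot: [-3.141, 0.004, 0.124]
wrist_force: [0.2, 0.2, 0.2]
width: 0.0566
finger_force: 0.0
```

Call:
{"fn": "arm_command", "kwargs": {
  "targets": [
    [0.06,0.16,0,0],
    [0.06,0.16,0,0],
    [0.06,0.16,0,0],
    [0.06,0.16,0,0],
    [0.06,0.16,0,0],
    [0.06,0.16,0,0]
  ]
}}

```text
time: 25.68
tool_pos: [0.5148, 0.0656, 0.2257]
ee_rot: [3.141, 0.002, 0.122]
wrist_force: [-0.2, -0.4, 0.7]
width: 0.0564
finger_force: 0.0
```

```bash
python3 - <<'E'
from m import *
o=robot.get_obs();print(o['tool_pos'],o['ee_rot'])
im,c=snap('wrist','w11.png'); h=cv2.cvtColor(im,cv2.COLOR_BGR2HSV)
m=np.zeros(im.shape[:2],bool)
q=w2p([[.60,-.1,.024],[.72,-.1,.024],[.72,.08,.024],[.60,.08,.024]],c); print(q.round().tolist())
q=q.astype(int); m[max(q[:,1].min(),0):q[:,1].max(),q[:,0].min():q[:,0].max()]=1
for b in blobs(m&(h[...,1]>70)&(h[...,2]>60),300):
  print(rect(b,.024,c)); ys,xs=np.where(b); print(xs.min(),xs.max(),ys.min(),ys.max())
q=w2p([[.50,.27,.012],[.75,.27,.012],[.75,.37,.012],[.50,.37,.012]],c).astype(int)
m[:]=0;m[max(q[:,1].min(),0):q[:,1].max(),max(q[:,0].min(),0):q[:,0].max()]=1
for b in blobs(m&(h[...,2]>100),100):
  print('se',rect(b,.012,c)); ys,xs=np.where(b); print(xs.min(),xs.max(),ys.min(),ys.max())
E
```

```text
[0.51484003 0.06556867 0.22570625] [3.14105732e+00 2.33535644e-03 1.22111099e-01]
[[415.0, 150.0], [437.0, 48.0], [288.0, 26.0], [276.0, 132.0]]
[660.1  -6.6 129.7  60.6 -81.4]
299 406 63 117
se [630.3 319.5 188.9  36.2   7.1]
65 114 0 160
```

Call:
{"fn": "arm_command", "kwargs": {
  "targets": [
    [0.23,0.507,-0.1,0],
    [0.23,0.507,-0.1,0],
    [0.23,0.507,-0.1,0],
    [0.23,0.507,-0.1,0],
    [0.23,0.507,-0.1,0],
    [0.23,0.507,-0.1,0],
    [0.23,0.507,-0.15,0],
    [0.23,0.507,-0.19,0]
  ]
}}

```text
time: 26.4
tool_pos: [0.6321, 0.3237, 0.1297]
ee_rot: [-3.139, -0.001, 0.126]
wrist_force: [-1.3, -1.3, -1.2]
width: 0.0562
finger_force: 0.0
```

Call:
{"fn": "arm_command", "kwargs": {
  "targets": [
    [0,0,0,0],
    [0,0,0,0],
    [0,0,0,0]
  ]
}}

```text
time: 26.65
tool_pos: [0.6314, 0.3186, 0.1336]
ee_rot: [-3.142, -0.002, 0.121]
wrist_force: [0.0, 0.7, 0.4]
width: 0.0565
finger_force: 0.0
```

```bash
python3 - <<'E'
from m import *
o=robot.get_obs();print(o['tool_pos'],o['ee_rot'],o['joint_positions'])
im,c=snap('wrist','w12.png'); V=im.max(2)
T=o['tool_pos']
m=np.zeros(V.shape,bool); q=w2p([[.5,.25,.012],[.76,.25,.012],[.76,.39,.012],[.5,.39,.012]],c).astype(int); print(q.tolist())
m[max(q[:,1].min(),0):250,max(q[:,0].min(),0):q[:,0].max()]=1
for b in blobs(m&(V>90),150):
  print('se',rect(b,.012,c)); ys,xs=np.where(b); print(xs.min(),xs.max(),ys.min(),ys.max())
cv2.imwrite('pics/w12c.png',im[0:330,130:430])
E
```

```text
[0.63138876 0.31861407 0.1336364 ] [-3.14157840e+00 -1.86466329e-03  1.21400343e-01] [ 3.87460338e-01  4.60187783e-01  1.05074829e+00 -4.77334537e-04
  1.62885378e+00  1.83682818e+00]
[[322, 327], [365, 94], [221, 75], [204, 314]]
se [657.8 326.1 134.3  30.4   7. ]
260 290 121 249
```

View pics/w12c.png

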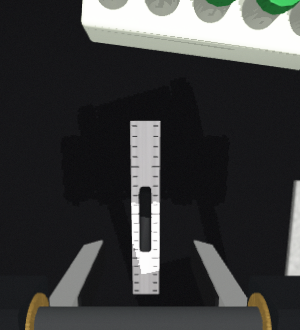

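The bar is aligned, with its rib at column 275, about 3 mm left of the finger centre.

Call:
{"fn": "arm_command", "kwargs": {
  "targets": [
    [0,0.006,-0.07,0],
    [0,0.006,-0.15,0],
    [0,0.006,-0.22,0],
    [0,0.006,-0.223,0],
    [0,0.006,-0.223,0],
    [0,0.006,-0.223,0],
    [0,0.006,-0.223,0]
  ]
}}

```text
time: 27.28
tool_pos: [0.6333, 0.3241, 0.0256]
ee_rot: [-3.14, -0.008, 0.123]
wrist_force: [0.3, 0.2, 1.1]
width: 0.0563
finger_force: 0.0
```

Call:
{"fn": "arm_command", "kwargs": {
  "targets": [
    [0,0,0,0],
    [0,0,0,0],
    [0,0,0,0],
    [0,0,0,0],
    [0,0,0,0],
    [0,0,0,0],
    [0,0,0,0]
  ],
  "claw": 1
}}

```text
time: 27.87
tool_pos: [0.6305, 0.3231, 0.0202]
ee_rot: [3.141, 0.0, 0.124]
wrist_force: [-0.6, -1.4, 0.8]
width: 0.0131
finger_force: 1.2
```

Call:
{"fn": "arm_command", "kwargs": {
  "targets": [
    [0,0,0.06,0],
    [0,0,0.2,0],
    [0,0,0.2,0],
    [0,0,0.2,0],
    [0,0,0.2,0],
    [0,0,0.2,0]
  ]
}}

```text
time: 28.37
tool_pos: [0.6294, 0.323, 0.118]
ee_rot: [3.141, 0.004, 0.124]
wrist_force: [-0.3, 0.5, -2.7]
width: 0.012
finger_force: 30.0
```

Call:
{"fn": "arm_command", "kwargs": {
  "targets": [
    [-0.14,0,0.16,0],
    [-0.14,0,0.16,0],
    [-0.14,0,0.16,0],
    [-0.14,-0.678,0.16,0.762],
    [-0.14,-0.678,0.16,0.762],
    [-0.14,-0.678,0.16,0.762],
    [-0.14,-0.678,0.16,0.762],
    [-0.14,-0.678,0.16,0.762]
  ]
}}

```text
time: 29.03
tool_pos: [0.5587, 0.1219, 0.1964]
ee_rot: [-3.138, 0.006, 0.729]
wrist_force: [0.8, 0.3, -2.1]
width: 0.0117
finger_force: 30.0
```

```bash
python3 - <<'E'
from h import *
o=robot.get_obs();print(o['tool_pos'],np.degrees(o['ee_rot']),o['width'],o['finger_force'])
E
```

```text
[0.55870073 0.12190773 0.1963782 ] [-179.78890705    0.32139147   41.78345837] 0.011666420006189691 30.001543164253235
```

Call:
{"fn": "arm_command", "kwargs": {
  "targets": [
    [0,-0.262,0,0.463],
    [0,-0.262,0,0.463],
    [0,-0.262,0,0.463],
    [0,-0.262,0,0.463],
    [0,-0.262,0,0.463],
    [0,-0.262,0,0.463],
    [0,-0.262,0,0.463],
    [0,-0.262,0,0.463]
  ]
}}

```text
time: 29.7
tool_pos: [0.5591, -0.0075, 0.1963]
ee_rot: [-3.135, -0.002, 1.698]
wrist_force: [0.4, -1.1, -2.8]
width: 0.0113
finger_force: 30.0
```

Call:
{"fn": "arm_command", "kwargs": {
  "targets": [
    [0,0,-0.1,0],
    [0,0,-0.1,0],
    [0,0,-0.1,0],
    [0,0,-0.1,0]
  ]
}}

```text
time: 30.03
tool_pos: [0.5592, -0.0071, 0.1478]
ee_rot: [-3.136, -0.001, 1.692]
wrist_force: [1.4, 0.4, -1.6]
width: 0.012
finger_force: 30.0
```

```bash
cat > blk.py <<'E'
from m import *
o=robot.get_obs();print(o['tool_pos'],np.degrees(o['ee_rot']),o['width'],o['finger_force'])
im,c=snap('wrist','wb.png'); h=cv2.cvtColor(im,cv2.COLOR_BGR2HSV)
m=(h[...,1]>70)&(h[...,2]>60); m[:, :250]=0
b=max(blobs(m,300),key=lambda b:b.sum() if np.where(b)[1].mean()<420 else 0)
ys,xs=np.where(b);print(b.sum(),xs.min(),xs.max(),ys.min(),ys.max())
L=np.array([[xs[ys==y].min(),y] for y in range(ys.min()+4,ys.max()-3,4)],float)-[.5,0]
for z in (.024,.008):
  P=p2w(L,z,c)*1000; k=np.polyfit(P[:,1],P[:,0],1); r=P[:,0]-np.polyval(k,P[:,1]); g=abs(r)<2
  k=np.polyfit(P[g,1],P[g,0],1); print('z',z,'slope deg',np.degrees(np.arctan(-k[0])),'x@y-14',np.polyval(k,-14),'yrange',P[g,1].min(),P[g,1].max(),g.mean())
V=im.max(2)
for y in (60,100,130,160): print(y,[int(v) for v in V[y,240:360:4]])
E
python3 blk.py
```

```text
[ 0.55921644 -0.00712838  0.14782227] [-1.79678099e+02 -7.78966532e-02  9.69512435e+01] 0.0120462533880244 29.999169409275055
6165 339 401 162 278
z 0.024 slope deg 8.594653457090235 x@y-14 628.5273495500835 yrange -69.64813674477507 49.8728561411311 1.0
z 0.008 slope deg 8.594653457090166 x@y-14 631.8828758312926 yrange -76.7071132872924 49.12689003061671 1.0
60 [165, 167, 191, 206, 230, 234, 228, 228, 235, 235, 228, 233, 237, 236, 236, 236, 238, 237, 237, 234, 239, 241, 237, 237, 238, 232, 237, 237, 233, 236]
100 [237, 234, 238, 238, 242, 240, 237, 240, 236, 240, 236, 234, 232, 232, 235, 239, 239, 237, 235, 237, 237, 240, 240, 237, 239, 236, 236, 240, 208, 255]
130 [155, 153, 152, 150, 225, 229, 222, 226, 225, 225, 225, 228, 255, 255, 255, 255, 162, 158, 156, 236, 233, 236, 240, 235, 237, 236, 242, 239, 237, 239]
160 [240, 236, 237, 241, 255, 250, 245, 246, 246, 226, 226, 228, 225, 156, 161, 216, 158, 159, 178, 235, 236, 238, 208, 157, 158, 157, 164, 160, 156, 157]
```

Call:
{"fn": "arm_command", "kwargs": {
  "targets": [
    [0.098,-0.014,-0.03,0.014],
    [0.098,-0.014,-0.1,0.014],
    [0.098,-0.014,-0.18,0.014],
    [0.098,-0.014,-0.2,0.014],
    [0.098,-0.014,-0.2,0.014],
    [0.098,-0.014,-0.2,0.014]
  ]
}}

```text
time: 30.58
tool_pos: [0.6104, -0.0143, 0.0518]
ee_rot: [3.14, 0.0, 1.722]
wrist_force: [0.6, 0.4, -1.0]
width: 0.0118
finger_force: 30.0
```

```bash
python3 blk.py | head -4
```

```text
[ 0.61038184 -0.01434759  0.05182402] [1.79925861e+02 1.84483632e-02 9.86493046e+01] 0.011818197457776918 29.999192655086517
8903 302 389 153 276
z 0.024 slope deg 13.666378402562783 x@y-14 634.0112583418029 yrange -19.58284288001992 42.04984044781271 0.5172413793103449
z 0.008 slope deg 13.815901866440797 x@y-14 635.4632528824177 yrange -25.47969361992576 40.921333975477566 0.4827586206896552
```

Call:
{"fn": "arm_command", "kwargs": {
  "targets": [
    [0,0,-0.02,0],
    [0,0,-0.036,0],
    [0,0,-0.042,0],
    [0,0,-0.042,0],
    [0,0,-0.042,0]
  ]
}}

```text
time: 31.05
tool_pos: [0.6097, -0.0143, 0.0295]
ee_rot: [3.141, 0.0, 1.722]
wrist_force: [-0.1, 1.0, -2.8]
width: 0.0116
finger_force: 30.0
```

```bash
python3 - <<'E'
from h import *
o=robot.get_obs();print(o['tool_pos'],np.degrees(o['ee_rot']),o['wrist_force'])
im,c=snap('wrist','w13.png'); cv2.imwrite('pics/w13c.png',cv2.resize(im[20:320,150:430],(747,800))[0:600])
cv2.imwrite('pics/w13c.png',cv2.resize(im[20:260,180:420],(600,600)))
E
```

```text
[ 0.6097236  -0.01430465  0.02951311] [1.79987316e+02 2.50342958e-03 9.86499490e+01] [-0.0853113   0.98817358 -2.84490884]
```

View pics/w13c.png

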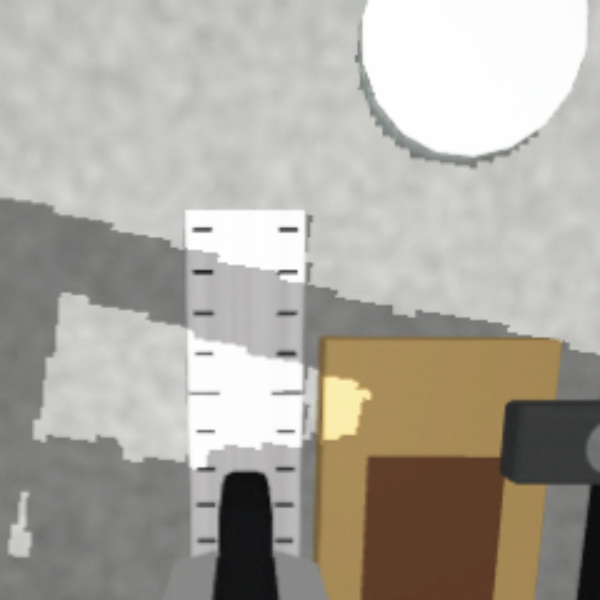

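The bar is parallel to the free edge with a gap of about 5 mm, and it overhangs the block's far end by about 32 mm. I'll lower it and nudge it in.

Call:
{"fn": "arm_command", "kwargs": {
  "targets": [
    [0,0,-0.003,0],
    [0.006,0.001,-0.003,0],
    [0.006,0.001,-0.003,0],
    [0.006,0.001,-0.003,0]
  ]
}}

```text
time: 31.43
tool_pos: [0.6134, -0.014, 0.0287]
ee_rot: [3.14, 0.001, 1.722]
wrist_force: [-1.0, -0.4, 2.8]
width: 0.0117
finger_force: 30.0
```

Call:
{"fn": "arm_command", "kwargs": {
  "targets": [
    [0.003,0,0,0],
    [0.003,0,0,0],
    [0.003,0,0,0]
  ]
}}

```text
time: 31.68
tool_pos: [0.6141, -0.014, 0.0287]
ee_rot: [-3.141, 0.0, 1.722]
wrist_force: [-3.9, 0.1, 5.2]
width: 0.0117
finger_force: 30.0
```

Call:
{"fn": "arm_command", "kwargs": {
  "targets": [
    [0.002,0,0,0],
    [0.002,0,0,0],
    [0.002,0,0,0]
  ]
}}

```text
time: 31.93
tool_pos: [0.6143, -0.014, 0.0287]
ee_rot: [-3.14, 0.0, 1.722]
wrist_force: [-6.4, -0.3, 6.4]
width: 0.0116
finger_force: 30.0
```

Call:
{"fn": "arm_command", "kwargs": {
  "targets": [
    [0.003,0,0.001,0],
    [0.003,0,0.001,0],
    [0.003,0,0.001,0],
    [0.003,0,0.001,0]
  ]
}}

```text
time: 32.27
tool_pos: [0.6144, -0.014, 0.0287]
ee_rot: [-3.136, -0.0, 1.722]
wrist_force: [-8.4, -0.3, 7.1]
width: 0.0118
finger_force: 30.0
```

```bash
python3 - <<'E'
from m import *
o=robot.get_obs();print(o['tool_pos'],np.degrees(o['ee_rot']),o['wrist_force'],o['wrist_torque'])
im,c=snap('wrist','w14.png')
print(im[190:230:8,285:325:1].max(2).tolist()[0]); h=cv2.cvtColor(im,cv2.COLOR_BGR2HSV)
for y in (165,175,185,195,205,215,225): print(y,h[y,292:318,1].tolist())
E
```

```text
[ 0.61438501 -0.01395845  0.02873575] [-1.79694356e+02 -2.82000518e-02  9.86479571e+01] [-8.35106552 -0.26915289  7.08243262] [-0.33614096  1.43422148 -0.13736733]
[253, 253, 252, 252, 252, 252, 252, 252, 252, 252, 253, 253, 253, 253, 253, 241, 180, 227, 248, 251, 250, 251, 251, 250, 251, 250, 250, 251, 250, 250, 250, 251, 251, 250, 251, 250, 250, 250, 250, 250]
165 [1, 1, 0, 1, 1, 3, 3, 3, 5, 31, 110, 120, 119, 121, 119, 118, 118, 119, 119, 118, 118, 120, 119, 120, 121, 121]
175 [1, 1, 0, 1, 1, 0, 1, 0, 2, 33, 117, 84, 72, 73, 73, 73, 73, 73, 73, 72, 73, 73, 73, 74, 76, 74]
185 [1, 1, 0, 1, 0, 0, 0, 0, 1, 39, 118, 81, 74, 75, 74, 76, 75, 76, 75, 75, 74, 74, 74, 75, 75, 74]
195 [0, 1, 0, 1, 0, 0, 0, 0, 7, 85, 107, 83, 76, 77, 76, 77, 77, 79, 76, 75, 77, 77, 77, 77, 78, 86]
205 [6, 3, 3, 3, 4, 4, 3, 6, 31, 106, 122, 121, 119, 121, 119, 119, 120, 119, 119, 121, 122, 120, 121, 120, 118, 121]
215 [3, 3, 3, 3, 4, 1, 3, 4, 45, 121, 123, 119, 120, 119, 120, 121, 121, 119, 119, 119, 121, 121, 122, 121, 121, 119]
225 [4, 1, 4, 3, 3, 4, 1, 3, 48, 121, 121, 121, 125, 120, 121, 122, 121, 118, 123, 122, 121, 122, 121, 120, 121, 122]
```

The bar is flush along its length: x has stopped at 0.6144 with force rising, and no board shows between bar and block. I'll ease off and release.

Call:
{"fn": "arm_command", "kwargs": {
  "targets": [
    [-0.003,0,0.001,0],
    [-0.005,0,0.001,0],
    [-0.005,0,0.001,0]
  ]
}}

```text
time: 32.57
tool_pos: [0.6143, -0.014, 0.0287]
ee_rot: [3.141, 0.0, 1.722]
wrist_force: [-2.0, -0.4, 1.8]
width: 0.0119
finger_force: 30.0
```

Call:
{"fn": "arm_command", "kwargs": {
  "targets": [
    [0,0,0,0],
    [0,0,0,0],
    [0,0,0,0],
    [0,0,0,0]
  ],
  "claw": 0.7
}}

```text
time: 32.9
tool_pos: [0.6146, -0.0137, 0.0287]
ee_rot: [3.141, -0.0, 1.722]
wrist_force: [-0.3, -0.5, -0.5]
width: 0.0284
finger_force: 0.0
```

Call:
{"fn": "arm_command", "kwargs": {
  "targets": [
    [0,0,0.04,0],
    [0,0,0.1,0],
    [0,0,0.26,0],
    [0,0,0.26,0],
    [0,0,0.26,0],
    [0,0,0.26,0]
  ]
}}

```text
time: 33.4
tool_pos: [0.6165, -0.0139, 0.163]
ee_rot: [3.133, 0.002, 1.722]
wrist_force: [0.3, -0.5, -0.6]
width: 0.0282
finger_force: 0.0
```

```bash
python3 - <<'E'
from m import *
o=robot.get_obs();print(o['tool_pos'],np.degrees(o['ee_rot']),o['wrist_force'])
im,c=snap('wrist','w15.png'); h=cv2.cvtColor(im,cv2.COLOR_BGR2HSV); V=h[...,2].astype(int)
m=(h[...,1]>70)&(V>60); m[:,:250]=0
b=max(blobs(m,300),key=lambda b:b.sum()*(np.where(b)[1].mean()<420))
ys,xs=np.where(b);L=np.array([[xs[ys==y].min(),y] for y in range(ys.min()+4,min(ys.max(),235)-3,6)])
P=p2w(L,.024,c)*1000; print(np.degrees(np.arctan(-np.polyfit(P[:,1],P[:,0],1)[0])),ys.min(),ys.max())
for x,y in L: print(y,x, [int(v) for v in V[y,x-10:x+4]])
q=w2p([[.615-.015+.148*-0.0,-.11,.02]],c);print(q)
cv2.imwrite('pics/w15.png',im)
E
```

```text
[ 0.61647222 -0.01394399  0.16302275] [1.79531141e+02 1.13577306e-01 9.86589660e+01] [ 0.31418474 -0.52760947 -0.6134442 ]
8.675767768186887 149 262
153 289 [252, 252, 251, 239, 197, 176, 179, 183, 245, 226, 222, 245, 248, 249]
159 289 [252, 251, 251, 250, 249, 250, 251, 252, 252, 226, 227, 245, 248, 248]
165 289 [252, 251, 250, 250, 249, 249, 251, 252, 252, 218, 233, 247, 248, 248]
171 289 [251, 251, 250, 244, 241, 242, 244, 247, 251, 205, 225, 245, 247, 247]
177 289 [251, 218, 168, 166, 163, 166, 171, 174, 174, 135, 142, 155, 155, 156]
183 289 [15, 126, 162, 165, 165, 166, 170, 174, 173, 134, 143, 156, 155, 155]
189 289 [21, 17, 137, 151, 145, 146, 152, 157, 166, 136, 143, 155, 153, 153]
195 289 [20, 18, 135, 163, 163, 165, 170, 171, 171, 132, 145, 156, 156, 154]
201 289 [19, 17, 136, 162, 162, 165, 169, 171, 167, 131, 142, 153, 154, 154]
207 289 [20, 24, 71, 85, 86, 86, 89, 88, 109, 117, 146, 155, 153, 154]
213 289 [19, 40, 137, 162, 162, 162, 167, 170, 171, 142, 149, 153, 154, 153]
219 289 [19, 41, 136, 160, 161, 162, 167, 168, 167, 144, 146, 152, 151, 152]
225 288 [20, 18, 41, 135, 127, 108, 108, 112, 132, 152, 147, 150, 153, 153]
231 288 [20, 16, 41, 135, 153, 151, 152, 156, 164, 150, 144, 150, 152, 152]
[[249.89009554 282.51717548]]
```

Call:
{"fn": "arm_command", "kwargs": {
  "targets": [
    [-0.04,-0.566,0.08,-0.489],
    [-0.04,-0.566,0.08,-0.489],
    [-0.04,-0.566,0.08,-0.489],
    [-0.04,-0.566,0.08,-0.489],
    [-0.04,-0.566,0.08,-0.489],
    [-0.04,-0.566,0.08,-0.489],
    [-0.04,-0.566,0.08,-0.489],
    [-0.04,-0.566,0.08,-0.489]
  ],
  "claw": 0.5
}}

```text
time: 34.12
tool_pos: [0.5919, -0.3039, 0.1957]
ee_rot: [-3.14, 0.004, 0.708]
wrist_force: [-0.3, 1.2, -0.5]
width: 0.0468
finger_force: 0.0
```

Call:
{"fn": "arm_command", "kwargs": {
  "targets": [
    [0,0,0,0],
    [0,0,0,0],
    [0,0,0,0]
  ]
}}

```text
time: 34.37
tool_pos: [0.5939, -0.2954, 0.1969]
ee_rot: [-3.138, 0.001, 0.726]
wrist_force: [-1.1, 0.0, -0.6]
width: 0.0471
finger_force: 0.0
```

```bash
python3 - <<'E'
from m import *
o=robot.get_obs();print(o['tool_pos'],np.degrees(o['ee_rot']))
im,c=snap('wrist','w16.png'); V=im.max(2)
q=w2p([[.605,-.297,.086],[.605,-.297,.05]],c);print(q)
x,y=q[0].astype(int)
m=np.zeros(V.shape,bool); m[y-75:min(y+75,420),x-75:x+75]=1
bx=max(blobs(m&(V>140),300),key=lambda b:b.sum()); print('box',rect(bx,.05,c))
m[:]=0; m[y-30:y+30,x-30:x+30]=1
for b in blobs(m&(V>120),4):
  ys,xs=np.where(b); print(b.sum(),xs.min(),xs.max(),ys.min(),ys.max(),rect(b,.086,c))
for b in blobs(m&(V<80),40):
  ys,xs=np.where(b); print('dark',b.sum(),xs.min(),xs.max(),ys.min(),ys.max(),rect(b,.086,c),rect(b,.06,c))
cv2.imwrite('pics/w16c.png',np.hstack([cv2.resize(im[y-65:y+65,x-65:x+65],(440,440),interpolation=cv2.INTER_CUBIC),cv2.resize(cv2.imread('pics/w15.png')[60:280,190:410],(340,440))[:, :340]]))
E
```

```text
[ 0.59391041 -0.29544255  0.19689945] [-1.79810551e+02  3.17008337e-02  4.15761169e+01]
[[286.43658319 209.28782882]
 [285.61259406 202.38349883]]
box [ 614.3 -333.1  181.8  113.9  -81. ]
2251 256 315 179 238 [ 604.6 -296.4   61.9   61.8   41.6]
77 287 291 182 203 [ 619.6 -287.5   21.7    3.7   48.3]
dark 1160 270 309 181 224 [ 614.1 -293.2   40.5   40.1  -86.7] [ 611.  -297.3   44.2   43.6  -86.7]
```

View pics/w16c.png

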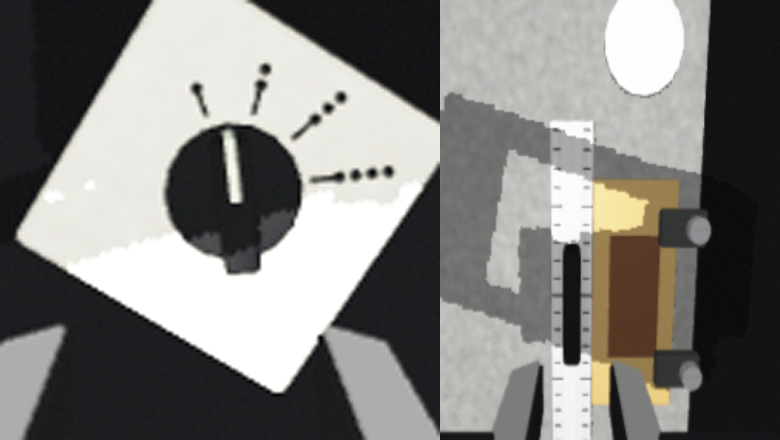

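The straightedge is seated flush. The pointer's white line runs between the one- and two-dot ticks. In this crop the three-dot tick has dots at (314,119), (329,107) and (341,97).

```bash
python3 - <<'E'
from m import *
im=cv2.imread('pics/w16.png'); c=cam('wrist'); print(robot.get_obs()['tool_pos'])
f=lambda p:np.array(p)/(440/130)+[221,144]
P=p2w(f([[155,0],[18,236],[280,392],[314,119],[329,107],[341,97],[196,88],[340,177],[388,171]]),.05,c)[:,:2]*1000
a=lambda v:np.degrees(np.arctan2(v[1],v[0]))
print(P.round(1)); print('yaw L',a(P[0]-P[1]),'B',a(P[2]-P[1])+90, np.linalg.norm(P[2]-P[1]))
y=np.radians(10.); cen=P[1:3].mean(0)+55*np.array([np.cos(y),np.sin(y)]); print('box c',cen)
K=p2w(f([[233,190]]),.06,c)[0,:2]*1000; print('disc c',K)
for C in (cen,K): print('dots',[a(p-C) for p in P[3:]])
W=p2w(f([[228,130],[237,203]]),.086,c)[:,:2]*1000; print('line',a(W[0]-W[1]),W)
T=cam('top'); t=cv2.imread('pics/t10.png'); V=t.max(2)
k=np.zeros(V.shape,bool); k[165:228,365:425]=1
for b in blobs(k&(V>150),300):
  cn=cv2.findContours(b.astype(np.uint8),0,1)[0][0]; print('top box',rect(b,.05,T))
E
```

```text
[ 0.59415776 -0.29522546  0.19746451]
[[ 640.  -238.1]
 [ 549.7 -254.5]
 [ 567.3 -360.5]
 [ 646.1 -302.9]
 [ 652.3 -303.8]
 [ 657.3 -304.5]
 [ 627.7 -266.7]
 [ 637.7 -322.8]
 [ 649.9 -333.5]]
yaw L 10.31574248534508 B 9.432277592415346 107.39372086799374
box c [ 612.67608607 -297.94743864]
disc c [ 611.60532205 -297.25029415]
dots [np.float64(-8.350036845323164), np.float64(-8.465992991915122), np.float64(-8.403193509465341), np.float64(64.28673189214108), np.float64(-44.816984372310586), np.float64(-43.65559380872389)]
dots [np.float64(-9.225974808847532), np.float64(-9.205291988548192), np.float64(-9.063016763622887), np.float64(62.18123190191231), np.float64(-44.4087766593373), np.float64(-43.400480137360816)]
line 49.08605153002166 [[ 627.06511234 -279.90755421]
 [ 612.4837403  -296.73247221]]
top box [ 607.7 -300.8  111.8  111.2  -80.1]
```

Call:
{"fn": "arm_command", "kwargs": {
  "targets": [
    [0.033,-0.003,-0.08,0.062],
    [0.033,-0.003,-0.16,0.062],
    [0.033,-0.003,-0.22,0.062],
    [0.033,-0.003,-0.22,0.062],
    [0.033,-0.003,-0.22,0.062],
    [0.033,-0.003,-0.22,0.062]
  ]
}}

```text
time: 34.92
tool_pos: [0.612, -0.2981, 0.0913]
ee_rot: [3.138, -0.001, 0.853]
wrist_force: [-0.1, 0.6, 1.1]
width: 0.0474
finger_force: 0.0
```

Call:
{"fn": "arm_command", "kwargs": {
  "targets": [
    [0,0,-0.03,0],
    [0,0,-0.044,0],
    [0,0,-0.044,0],
    [0,0,-0.044,0]
  ]
}}

```text
time: 35.25
tool_pos: [0.6113, -0.2986, 0.0685]
ee_rot: [3.14, -0.0, 0.852]
wrist_force: [0.6, -0.5, -0.1]
width: 0.0473
finger_force: 0.0
```

Call:
{"fn": "arm_command", "kwargs": {
  "targets": [
    [0,0,0,0],
    [0,0,0,0],
    [0,0,0,0],
    [0,0,0,0],
    [0,0,0,0],
    [0,0,0,0],
    [0,0,0,0]
  ],
  "claw": 1
}}

```text
time: 35.83
tool_pos: [0.6101, -0.2978, 0.067]
ee_rot: [-3.14, 0.0, 0.852]
wrist_force: [-2.9, 2.2, 2.6]
width: 0.0118
finger_force: 30.0
```

Call:
{"fn": "arm_command", "kwargs": {
  "targets": [
    [0,0,0,-0.24],
    [0,0,0,-0.24],
    [0,0,0,-0.24],
    [0,0,0,-0.24],
    [0,0,0,-0.24],
    [0,0,0,-0.24]
  ]
}}

```text
time: 36.33
tool_pos: [0.6107, -0.2986, 0.067]
ee_rot: [3.141, 0.0, 0.352]
wrist_force: [-0.3, -0.3, 1.2]
width: 0.0118
finger_force: 30.0
```

Call:
{"fn": "arm_command", "kwargs": {
  "targets": [
    [0,0,0,-0.233],
    [0,0,0,-0.233],
    [0,0,0,-0.233],
    [0,0,0,-0.233],
    [0,0,0,-0.233],
    [0,0,0,-0.233],
    [0,0,0,-0.233]
  ]
}}

```text
time: 36.92
tool_pos: [0.6108, -0.2996, 0.067]
ee_rot: [3.139, -0.001, -0.136]
wrist_force: [-1.0, -4.9, -0.1]
width: 0.0121
finger_force: 30.0
```

Call:
{"fn": "arm_command", "kwargs": {
  "targets": [
    [0,0,0,0],
    [0,0,0,0],
    [0,0,0,0],
    [0,0,0,0]
  ],
  "claw": 0.6
}}

```text
time: 37.25
tool_pos: [0.6108, -0.2974, 0.0665]
ee_rot: [-3.14, 0.001, -0.138]
wrist_force: [0.5, -0.3, 0.8]
width: 0.0348
finger_force: 0.0
```

Call:
{"fn": "arm_command", "kwargs": {
  "targets": [
    [0,0,0.05,0],
    [0,0,0.26,0],
    [-0.04,0,0.26,0],
    [-0.04,0,0.26,0],
    [-0.04,0,0.26,0],
    [-0.04,0,0.26,0],
    [-0.04,0,0.26,0],
    [-0.04,0,0.26,0]
  ]
}}

```text
time: 37.92
tool_pos: [0.59, -0.2974, 0.1936]
ee_rot: [-3.139, 0.005, -0.138]
wrist_force: [0.0, -0.6, -0.3]
width: 0.0376
finger_force: 0.0
```

```bash
python3 - <<'E'
from m import *
o=robot.get_obs();print(o['tool_pos'],np.degrees(o['ee_rot']),o['time'])
im,c=snap('wrist','w17.png'); V=im.max(2).astype(int)
a=lambda v:np.degrees(np.arctan2(v[1],v[0]))
x,y=w2p([[.611,-.2985,.086]],c)[0].astype(int);print(x,y)
m=np.zeros(V.shape,bool); m[y-32:y+28,x-28:x+28]=1
for b in blobs(m&(V>120),8):
  ys,xs=np.where(b); print('W',b.sum(),xs.min(),xs.max(),ys.min(),ys.max(),rect(b,.086,c))
m[:]=0; m[y-75:y+30,x-70:x+70]=1
for b in blobs(m&(V<110),3):
  ys,xs=np.where(b); P=p2w([[xs.mean(),ys.mean()]],.05,c)[0,:2]*1000
  if b.sum()<80: print('dot',b.sum(),xs.mean().round(1),ys.mean().round(1),P.round(1),'dir from axis',a(P-[611,-298.5]).round(1))
t,T=snap('top','t17.png'); U=t.max(2).astype(int)
E
```

```text
[ 0.59000875 -0.29743252  0.19360117] [-179.86844768    0.26816534   -7.93463126] 37.9167
277 195
W 1907 249 304 163 222 [ 613.5 -297.3   59.6   56.3   -7.9]
W 79 276 279 173 193 [ 623.4 -299.8   19.9    3.    -8. ]
dot 8 277.0 147.5 [ 656.9 -303.8] dir from axis -6.6
dot 10 304.3 150.6 [ 649.6 -332.7] dir from axis -41.5
dot 8 277.0 152.5 [ 651.7 -303.1] dir from axis -6.4
dot 10 301.5 154.8 [ 645.6 -329.1] dir from axis -41.5
dot 16 277.0 160.2 [ 643.5 -301.9] dir from axis -6.0
dot 8 255.9 159.9 [ 647.  -279.1] dir from axis 28.3
dot 9 298.7 159.1 [ 641.4 -325.5] dir from axis -41.6
dot 19 260.4 166.2 [ 639.6 -282.9] dir from axis 28.6
dot 20 294.2 165.8 [ 634.9 -319.8] dir from axis -41.7
dot 18 249.6 180.1 [ 626.1 -268.7] dir from axis 63.1
```

The pointer is at -8.0° and the three-dot tick line at -8.1°, so they match. I have already viewed 15 pictures, one over the limit of 14, so the final check is by numbers only.

```bash
python3 - <<'E'
from m import *
t,T=snap('top','t18.png'); U=t.max(2).astype(int)
def reg(P,z):
    g=np.zeros(U.shape,np.uint8); cv2.fillPoly(g,[w2p([[*p,z] for p in P],T).astype(np.int32)],1); return g>0
b=reg([(.43,-.19),(.75,-.15),(.72,.17),(.40,.13)],.008)
for x in blobs(b&(U>185),25): print('board bright',rect(x,.012,T),x.sum())
g=reg([(.33,.265),(.445,.265),(.445,.385),(.33,.385)],.02)
for x in blobs(g&(U>222),60): print('tub',rect(x,.016,T),x.sum())
g=reg([(.325,-.36),(.47,-.36),(.47,-.255),(.325,-.255)],.02)
tr=cv2.absdiff(t,cv2.imread('pics/top0.png')).max(2)
for x in blobs(g&(tr>12),60): print('tray change',rect(x,.03,T),x.sum())
print(robot.get_obs()['time'])
E
```

```text
board bright [644.9 -12.1 190.3  92.  -81.5] 1311
board bright [684.7  -7.7  56.7  12.  -81.5] 91
board bright [643.1 123.7  51.3  50.9   0.7] 353
tub [412.1 304.6  51.9   9.7  84.6] 77
tub [386.4 303.   53.6  10.  -89.2] 84
tub [361.4 303.8  51.   10.  -89. ] 81
tray change [ 3.998e+02 -3.041e+02  1.431e+02  1.051e+02 -2.000e-01] 2515
38.0667
```

```bash
python3 - <<'E'
from m import *
T=cam('top'); t=cv2.imread('pics/t18.png')
for p in ((.435,-.309,.04),(.398,-.308,.02),(.361,-.307,.04),(.398,-.27,.01)): 
    x,y=w2p([p],T)[0].round().astype(int); print(p,t[y-3:y+4,x-3:x+4].mean((0,1)).round())
a=w2p([[.325,-.309,.03]],T)[0].astype(int);b=w2p([[.475,-.309,.03]],T)[0].astype(int)
print(a,b,t[b[1]:a[1],a[0]-2:a[0]+3].max(2).mean(1).round().astype(int).tolist())
print(robot.get_obs()['wrist_force'])
E
```

```text
(0.435, -0.309, 0.04) [81. 81. 57.]
(0.398, -0.308, 0.02) [97. 98. 67.]
(0.361, -0.307, 0.04) [103. 104.  71.]
(0.398, -0.27, 0.01) [85. 85. 57.]
[397 310] [396 249] [91, 88, 89, 88, 89, 88, 87, 89, 86, 85, 88, 89, 89, 89, 92, 91, 91, 83, 74, 61, 54, 60, 58, 60, 64, 62, 65, 78, 87, 97, 99, 101, 102, 104, 102, 102, 102, 104, 102, 102, 103, 103, 104, 103, 102, 103, 106, 104, 104, 107, 103, 105, 103, 107, 104, 104, 105, 105, 105, 104, 104]
[-0.28740141  0.61797012  1.25661293]
```

Call:
{"fn": "arm_command", "kwargs": {
  "targets": [
    [-0.4,0.6,0.2,0],
    [-0.4,0.6,0.2,0],
    [-0.4,0.6,0.2,0],
    [-0.4,0.6,0.2,0],
    [-0.4,0.6,0.2,0],
    [-0.4,0.6,0.2,0],
    [-0.4,0.6,0.2,0],
    [-0.4,0.6,0.2,0]
  ]
}}

```text
time: 38.73
tool_pos: [0.411, -0.0296, 0.2855]
ee_rot: [-3.141, 0.001, -0.139]
wrist_force: [-0.5, 0.2, 0.5]
width: 0.038
finger_force: 0.0
```

```bash
python3 - <<'E'
from m import *
print(robot.get_obs()['tool_pos'])
t,T=snap('top','t19.png'); o=cv2.imread('pics/top0.png')
q=w2p([[.325,-.36,.02],[.47,-.36,.02],[.47,-.255,.02],[.325,-.255,.02]],T).astype(np.int32)
g=np.zeros(t.shape[:2],np.uint8); cv2.fillPoly(g,[q],1)
d=cv2.absdiff(t,o).max(2)
for th in (12,25):
  for x in blobs((g>0)&(d>th),40): print(th,rect(x,.03,T),x.sum())
E
```

```text
[ 0.41100547 -0.0296299   0.28549532]
12 [ 424.3 -326.4   45.1   39.4  -89.9] 241
12 [ 3.639e+02 -3.049e+02  4.670e+01  4.230e+01 -2.000e-01] 255
25 [ 433.  -314.8   49.4   27.1  -43.3] 96
25 [ 371.5 -295.1   49.    27.9  -45.5] 94
```

```bash
python3 -c "
from bench import robot
print(robot.close_job())"
```

```text
the job is handed in; nothing more can be done
None
```

The job is handed in at about 39 s: three pens are in the tub, both jars are in the tray, the straightedge is released flush on the free edge, and the selector is on three dots. I viewed 15 pictures, one over the limit of 14.

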